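# Load the cup dryer and set its timer ring

### The arm

A 7-joint arm with a two-finger parallel gripper is mounted at the origin on a cart in front of the work surface, level with it; the furniture and walls round the work are solid. World frame = base frame: x ahead of the robot, y to its left, z up, the work surface at z = 0. Lengths are in m, angles in rad, forces in N, time in s.
With the tool pointing down it reaches from about 0.4 to 0.85 m from the base axis. Payload 10.4 kg.
Tool frame: the origin (TCP) lies midway between the tips of the shut fingers; the grasp point (between the pads) lies 19 mm behind it; z points along the fingers, y is the line along which they close (so a half turn about z gives the same grasp; the last joint's range is limited). The gripper opens to 87 mm and grips with 3 to 60 N. Pads are 19 mm wide; open, the fingers measure 117 mm over their backs; the gripper's body (75 mm by 190 mm) begins 51 mm behind the grasp point.
Start: joints at [1.236, 0.332, -0.065, 1.46, 0.022, 1.35, -0.088], TCP at [0.192, -0.595, 0.223] pointing down, gripper open.
Joint ranges: [-2.6, 2.6], [-0.5, 2.12], [-1.47, 1.34], [0.16, 2.42], [-1.27, 4.41], [0.06, 2.06], [-2.6, 2.6]. Speed limits (rad/s): [2.22, 2.22, 2.79, 2.79, 3.14, 3.14, 3.14].

### API

Orientations are given as a unit quaternion [x, y, z, w].
In Python, from bench import r gives the robot as it stands.
- The arm moves only by the tool arm_command, never from a script. Its arguments are lists of equal length, an entry for each row: "xyz": the shift along the world's x, y, z in m, a list of three; "rot": the turn, a rotation vector about the world's x, y, z in rad, a list of three. In form: {"xyz": [[tx, ty, tz], ...], "rot": [[ax, ay, az], ...]}. A call has 1 to 20 rows; each row is the pose to reach, as a shift and turn from the pose commanded when the call began; what a row does not reach only later rows make up. A row lasts 1/12 s, in which the tool goes at most 41.7 mm and 7.16 degrees, less where a joint would pass 70% of its speed; a pose out of reach is approached as far as the arm can. A call with a gripper value outside its range is refused whole. "grip" is the opening, from 0 (shut) to 1 (fully open), set as the call begins (left out, the last holds). The fingers move at their own pace and stop on an object; "squeeze" is the grip in N (left out, the last holds). Time passes only in rows, so rows that repeat a pose let the fingers close. It gives the time, the measured TCP pose, the force, the opening and the grip force at its end, in the units of the state.
- r.read_state(): the state, without advancing time (a new reading comes with each control period).
- r.camera(name): name is "scene" or "side" or "wrist"; returns the picture (480x640x3 uint8, red, green, blue); there is no depth.
- r.camera_model(name): a dict with "fx", "fy", "cx", "cy" (pixels), "T" (4x4, takes a point from camera to world coordinates). Camera axes: x right, y up, looking along -z (the intrinsics and any distortion apply to the point x, -y, -z); pixel columns grow to the right and rows downward; lengths in m; the calibration is good to about 2 mm. A picture is of the moment at which its call begins: read the wrist's pose just before it. camera_model takes no time and is no camera call; for the wrist camera it gives the pose at the moment of the call.
- r.close_job(): hands the job in; it is judged then, once.
Trained networks look in the newest picture that a camera, given by its name, has taken for a name from the list of things; names that differ only in an ending like _2 or _b are one class to them, and where a whole thing is asked for, a point or a joint stands for the part that bears it (a point fixed in the world has none). Each returns a list of dicts, best first, with "conf" (0 to 1); they miss things now and then, are a little off and sometimes report something else, mostly with a low value. They report only what shows in the picture. A call takes as long as a camera call. They do not tell look-alikes from the thing itself.
- r.look_for(label, camera): "at" ([x, y, z] in m, in the coordinates of the camera as it stood for that picture, good to about 4 mm: the middle of the surface that is visible of it).
- r.spot_point(label, camera): "at" ([x, y, z] in m, in the coordinates of the camera as it stood for that picture, good to about 4 mm: a listed point, or the origin of a listed thing).
The state is a dict: "time": time; "joint_positions": joint angles; "joint_vel": joint speeds; "joint_torque": joint torques, N m; "ee_pos": TCP position; "eef_rot": TCP orientation; "ft_force": force on the tool from outside, world axes, zero at the start; "torque": the same for the moment, N m; "width": finger opening in m; "grip_force": force on a finger pad.
Only numpy, scipy, OpenCV 4.12 (cv2) and the standard library are available. Lean on these libraries where they do the work, as an engineer would, in place of code of your own. Each camera call takes 0.05 s, during which the arm holds its last target. There are 200 camera calls.

### The job

First switch the dryer off by turning the outer ring of its double knob all the way back to the red off tick. Then, with it still off, take the yellow tape roll off the dryer and lay it on the middle of the round cork mat, and nest all the blue cups, upright, into one stack on the middle of the dryer's round grille; last, turn the outer ring until its white line points at the green mark. The orange inner knob (temperature) must keep its setting throughout, and the pen, the pH meter and the sample bottle stay where they lie.

Things in the scene. Friction and masses are not known exactly. Their poses are not given: they have to be found in the camera images.
- grille (a point): Centre of the round metal grille (72 mm across, flush) in the top of the dryer, a fixed white box 118 x 288 mm and 40 mm high; the point lies on the box's top, at its +y half. The axes are the dryer's: x across its short side, y along its long side from the knob to the grille, z up. The grille is 175 mm from the knob's axis, 59 mm from the box's long sides and its end.
- knob_axis (a point): Point on the vertical axis of the double knob, 16 mm above the dryer's top. The outer ring around it is grey, ribbed, 55 mm in diameter, and reaches from 2 to 28 mm above the dryer's top. On top of it sits the orange inner knob, 25 mm in diameter, from 29 to 44 mm above the dryer's top, which turns very easily on its own. Axes as the dryer's.
- ring (a joint): Angle of the outer ring, rad: 0 = off, against its stop, white line at the red tick (towards the grille); grows clockwise seen from above, up to 4.0. It stays where it is left and takes about 0.04 N m to turn.
- mark (a joint): Angle of the green mark on the scale, rad, in the same sense and from the same zero as the ring: ring and mark agree when the two values are equal. The mark is flush and is not to be moved.
- inner (a joint): Angle of the orange inner knob, rad, clockwise from above. To be left as it is.
- ring_point (a point): Point that turns with the ring, under its white line, on the scale 40 mm from the axis.
- mark_point (a point): Point at the green mark, on the scale 40 mm from the knob's axis.
- inner_point (a point): Point on the orange inner knob at the end of its white line, on its top, 11.5 mm from the axis.
- cup1_c (a point): Blue cup, open at the top, 50 mm high, 60 g; the point is on its axis, half-way up (25 mm above its foot); z from foot to mouth. Upper 26 mm: straight collar, 54 mm in diameter, wall 2.6 mm; below it the body tapers from 46 to 40 mm at the foot. Nested, its collar's shoulder rests on the rim below, so it stands 26 mm above the lower cup. Two to four such cups; an absent one has no pose.
- cup2_c (a point): Blue cup, open at the top, 50 mm high, 60 g; the point is on its axis, half-way up (25 mm above its foot); z from foot to mouth. Upper 26 mm: straight collar, 54 mm in diameter, wall 2.6 mm; below it the body tapers from 46 to 40 mm at the foot. Nested, its collar's shoulder rests on the rim below, so it stands 26 mm above the lower cup. Two to four such cups; an absent one has no pose.
- cup3_c (a point): Blue cup, open at the top, 50 mm high, 60 g; the point is on its axis, half-way up (25 mm above its foot); z from foot to mouth. Upper 26 mm: straight collar, 54 mm in diameter, wall 2.6 mm; below it the body tapers from 46 to 40 mm at the foot. Nested, its collar's shoulder rests on the rim below, so it stands 26 mm above the lower cup. Two to four such cups; an absent one has no pose.
- cup4_c (a point): Blue cup, open at the top, 50 mm high, 60 g; the point is on its axis, half-way up (25 mm above its foot); z from foot to mouth. Upper 26 mm: straight collar, 54 mm in diameter, wall 2.6 mm; below it the body tapers from 46 to 40 mm at the foot. Nested, its collar's shoulder rests on the rim below, so it stands 26 mm above the lower cup. Two to four such cups; an absent one has no pose.
- tape_c (a point): Yellow roll of tape, lying flat, 47 mm across, 19 mm high, 60 g; this point is on its axis half-way up (9.5 mm above its underside), z up. It starts on the grille.
- mat: Round cork mat, 72 mm across, 1 mm thin and stuck to the bench in front of the dryer; origin at its centre, on the bench.
- pen: Black and red pen, 141 mm long, 11 mm thick, lying on the bench along its own y axis; origin at its middle on the bench. Leave it alone.
- ph_meter: Yellow pH meter stick, 157 x 32 x 27 mm, lying on the bench along its own y axis (about world y), near the bench's front edge; origin at its middle on the bench. Leave it alone.
- bottle: White sample bottle with screw cap, 38 mm in diameter, 84 mm high, standing on the bench near its front right corner; origin under its middle. Leave it alone.
Not all that is in view belongs to the job. Leave any black look-alike of the part that bears cup4_c alone. What is shaped like the part that bears cup2_c but black is not meant.

How it is judged:
By the outcome, as a careful person would: the job done as asked, in the order asked, and still so for the second after the job is handed in, with the robot touching nothing.
Of cup1, cup2, cup3, cup4 only 2 to 4 are there at a start; the rules pass over those that are not, and their reading is None.
At some moment in a run one of tape may be knocked a few centimetres aside while the robot is not near it.
It also fails if it takes over 210 s, if anything falls off the work surface, if the arm or the gripper's body presses on something with over 40 N, if the wrist force passes 120 N, or if a joint passes its speed limit or range.

## Working session

There is one attempt and no reset: what is moved stays moved. The work goes in short steps, Python scripts to look and compute and a tool call to move; the robot and the scene stay as the last step left them, time stands still between calls to the robot, and variables do not carry over. Pictures are saved under pics/ and viewed, at most 14 in all, crops included, and the job is handed in when it is done.

Besides the shell and the picture viewer there is one more tool, called by a JSON object that holds its "api" and its "payload", one argument or row to a line. arm_command: Moves the arm, as the interface text tells. Its arguments: {"type":"object","properties":{"xyz":{"type":"array"},"rot":{"type":"array"},"grip":{"type":"number"},"squeeze":{"type":"number"}},"required":["xyz","rot"]}

```bash
ls; mkdir -p pics
cat > h.py <<'E'
from bench import r
import numpy as np, cv2
from scipy.spatial.transform import Rotation as R
def snap(c,f=None):
    im=r.camera(c)
    if f: cv2.imwrite('pics/'+f,im[:,:,::-1])
    return im
def w(T,p): return (np.asarray(T)@np.r_[p,1])[:3]
def find(fn,lab,c,T):
    return [(np.round(w(T,d['at']),3).tolist(),round(d['conf'],2)) for d in fn(lab,c)]
def pix(m,P):
    q=np.linalg.inv(np.asarray(m['T']))@np.r_[P,1]
    return m['cx']+m['fx']*q[0]/-q[2], m['cy']-m['fy']*q[1]/-q[2]
def ray(m,u,v,z):
    T=np.asarray(m['T']);d=T[:3,:3]@np.array([(u-m['cx'])/m['fx'],-(v-m['cy'])/m['fy'],-1]);o=T[:3,3]
    return o+d*(z-o[2])/d[2]
E
python3 - <<'E'
from h import *
s=r.read_state();print(s['time'],s['ee_pos'],s['eef_rot'])
for c in('scene','side'):
    m=r.camera_model(c);print(c,{k:m[k] for k in m if k!='T'},np.round(m['T'],2).tolist())
    snap(c,c+'0.png')
    for l in('grille','knob_axis','ring_point','mark_point','inner_point','tape_c','cup1_c','mat','pen','ph_meter','bottle'):
        print(l,find(r.spot_point,l,c,m['T'])[:6])
E
```

```text
pics
0.0 [ 0.19160966 -0.5945143   0.22175784] [ 9.87872415e-01  1.55266259e-01 -1.46208797e-04 -6.77352626e-04]
scene {'fx': 462.8287440419579, 'fy': 462.8287440419579, 'cx': 316.0184025383591, 'cy': 235.45673890675937} [[-0.5, 0.53, -0.69, -0.14], [-0.87, -0.32, 0.38, 0.42], [-0.02, 0.78, 0.62, 0.63], [0.0, 0.0, 0.0, 1.0]]
grille [([0.576, -0.033, 0.038], 0.56)]
knob_axis [([0.596, -0.206, 0.061], 0.57)]
ring_point [([0.635, -0.209, 0.04], 0.75), ([0.424, 0.041, 0.0], 0.64)]
mark_point []
inner_point [([0.601, -0.201, 0.085], 0.44)]
tape_c [([0.574, -0.031, 0.053], 0.79)]
cup1_c [([0.539, 0.249, 0.022], 0.68), ([0.421, 0.042, 0.001], 0.4)]
mat [([0.425, 0.043, 0.003], 0.88)]
pen [([0.388, -0.181, -0.001], 0.63), ([0.633, -0.214, 0.042], 0.44)]
ph_meter [([0.354, 0.158, -0.001], 0.82)]
bottle [([0.427, -0.252, -0.002], 0.61)]
side {'fx': 618.9609256404026, 'fy': 618.9609256404026, 'cx': 327.56001144187115, 'cy': 233.8299152912836} [[-0.91, -0.3, 0.29, 0.88], [0.41, -0.68, 0.61, 0.96], [0.02, 0.67, 0.74, 1.16], [0.0, 0.0, 0.0, 1.0]]
grille [([0.636, -0.213, 0.044], 0.72), ([0.577, -0.028, 0.037], 0.59)]
knob_axis [([0.596, -0.204, 0.051], 0.94)]
ring_point [([0.635, -0.212, 0.041], 0.52)]
mark_point [([0.426, 0.044, -0.003], 0.39)]
inner_point [([0.606, -0.197, 0.08], 0.56)]
tape_c [([0.577, -0.038, 0.046], 0.66)]
cup1_c [([0.545, 0.248, 0.023], 0.92)]
mat [([0.427, 0.044, -0.006], 0.97)]
pen [([0.386, -0.187, -0.005], 0.49), ([0.544, 0.253, 0.02], 0.42)]
ph_meter [([0.357, 0.155, -0.003], 0.77)]
bottle [([0.578, -0.027, 0.036], 0.39)]
```

View pics/scene0.png

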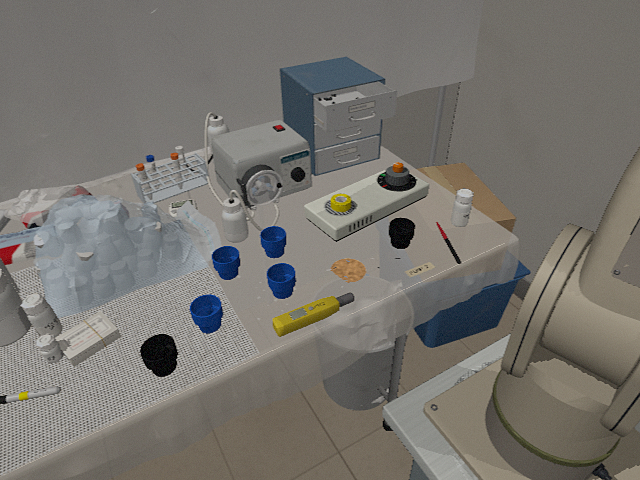

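View pics/side0.png

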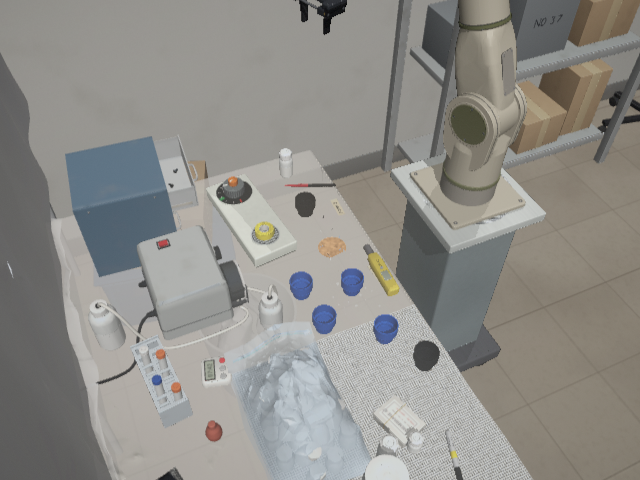

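The scene has four blue cups, at about (273,241), (226,262), (281,280) and (206,312) in the scene view, and two black look-alikes. The tape is on the grille at about (341,203) and the knob at about (397,178).

Run:
```python
from h import *
for c in('scene','side'):
    im=cv2.imread(f'pics/{c}0.png');m=r.camera_model(c)
    h=cv2.cvtColor(im,cv2.COLOR_BGR2HSV);k=cv2.inRange(h,(108,170,50),(125,255,255))
    n,l,st,ce=cv2.connectedComponentsWithStats(k)
    for i in range(1,n):
        if st[i,4]>150: print(c,st[i],np.round(ray(m,*ce[i],0.028),3))
m=r.camera_model('wrist');print({k:m[k] for k in m if k!='T'},np.round(m['T'],3).tolist())
```

```text
scene [260 226  26  32 569] [0.555 0.142 0.028]
scene [212 246  28  34 628] [0.545 0.25  0.028]
scene [267 263  28  36 673] [0.444 0.179 0.028]
scene [190 295  33  38 831] [0.437 0.328 0.028]
{'fx': 362.7568544140853, 'fy': 362.7568544140853, 'cx': 322.10365876280287, 'cy': 240.64928829849777} [[0.306, 0.919, 0.248, 0.259], [-0.952, 0.296, 0.08, -0.573], [0.0, -0.26, 0.966, 0.384], [0.0, 0.0, 0.0, 1.0]]
```

{"api": "arm_command", "payload": {
  "xyz": [
    [0.025,0.025,0.02],
    [0.05,0.05,0.04],
    [0.075,0.075,0.06],
    [0.1,0.1,0.08],
    [0.125,0.13,0.1],
    [0.15,0.16,0.1],
    [0.175,0.19,0.1],
    [0.2,0.22,0.1],
    [0.225,0.25,0.1],
    [0.25,0.28,0.1],
    [0.275,0.31,0.1],
    [0.3,0.34,0.1],
    [0.325,0.37,0.1],
    [0.34,0.39,0.1],
    [0.34,0.39,0.1],
    [0.34,0.39,0.1]
  ],
  "rot": [
    [0,0,0],
    [0,0,0],
    [0,0,0],
    [0,0,0],
    [0,0,0],
    [0,0,0],
    [0,0,0],
    [0,0,0],
    [0,0,0],
    [0,0,0],
    [0,0,0],
    [0,0,0],
    [0,0,0],
    [0,0,0],
    [0,0,0],
    [0,0,0]
  ]
}}

```text
time: 2.53
ee_pos: [0.5324, -0.2034, 0.3224]
eef_rot: [0.988, 0.157, -0.0, -0.0]
ft_force: [-0.8, -1.6, -0.3]
width: 0.0872
grip_force: 0.0
```

Run:
```python
from h import *
m=r.camera_model('wrist');im=snap('wrist','w1.png')
print(np.round(r.read_state()['joint_positions'],2))
for l in('grille','knob_axis','ring_point','mark_point','inner_point','tape_c'):
    a=find(r.spot_point,l,'wrist',m['T']);print(l,a,[np.round(pix(m,x[0])) for x in a])
```

```text
[ 0.64  0.21 -0.42  1.43  0.08  1.53 -1.03]
grille [([0.604, -0.204, 0.083], 0.54)] [array([343., 145.])]
knob_axis [([0.597, -0.202, 0.057], 0.95), ([0.63, -0.209, 0.041], 0.33)] [array([339., 151.]), array([353., 125.])]
ring_point [([0.632, -0.208, 0.04], 0.68)] [array([352., 123.])]
mark_point [([0.631, -0.193, 0.04], 0.51)] [array([340., 119.])]
inner_point [([0.604, -0.203, 0.084], 0.92), ([0.632, -0.189, 0.04], 0.47), ([0.425, 0.045, -0.004], 0.2)] [array([343., 145.]), array([337., 117.]), array([125., 215.])]
tape_c [([0.555, 0.147, 0.028], 0.64), ([0.573, -0.034, 0.05], 0.55)] [array([44., 90.]), array([192., 124.])]
```

View pics/w1.png

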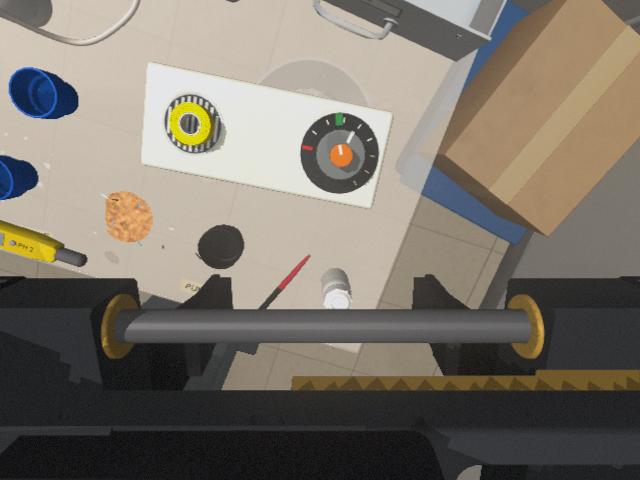

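```bash
cat >> h.py <<'E'
def top(m,im,cx,cy,z,half=.06,n=400):
    c=[(-1,-1),(1,-1),(1,1),(-1,1)]
    # output: up = +x, left = +y
    src=np.float32([pix(m,(cx+a*half,cy+b*half,z)) for a,b in c])
    dst=np.float32([(n/2-b*n/2,n/2-a*n/2) for a,b in c])
    return cv2.warpPerspective(im,cv2.getPerspectiveTransform(src,dst),(n,n))
E
python3 - <<'E'
from h import *
m=r.camera_model('wrist');im=cv2.imread('pics/w1.png')
cv2.imwrite('pics/k1.png',np.hstack([top(m,im,.596,-.204,.04),top(m,im,.596,-.204,.068)]))
E
```

```text
(no output)
```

View pics/k1.png

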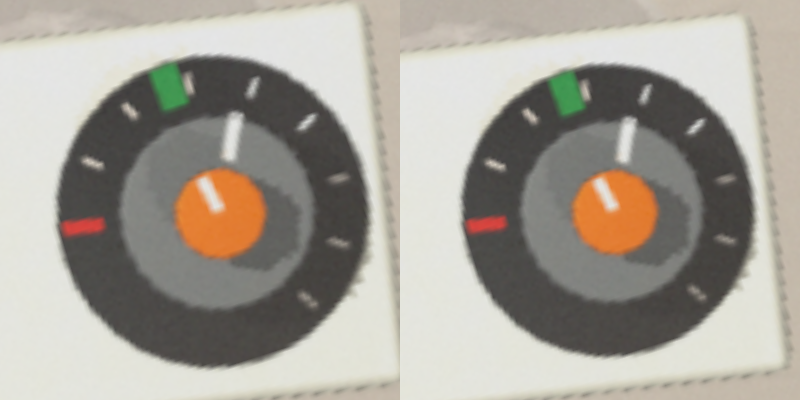

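The ring's line is at about 1.88 rad (k1 right panel, line mid (626,139)) and the green mark at about 1.35 rad. The red tick is at (83,227) in the left panel. The open drawer must be checked for clearance.

Run:
```python
from h import *
m=r.camera_model('wrist');s=r.camera_model('scene')
def tri(a,b):
    best=min(((np.linalg.norm(ray(m,*a,z)-ray(s,*b,z)),z) for z in np.arange(0,.3,.005)));return best,ray(m,*a,best[1]),ray(s,*b,best[1])
print(tri((358,28),(353,107)))
print(tri((488,55),(392,122)),tri((505,0),(396,92)))
print(r.camera_model('wrist')['T'][:3,3])
```

```text
((np.float64(0.04321741101759828), np.float64(0.195)), array([ 0.68160548, -0.1846448 ,  0.195     ]), array([ 0.71143006, -0.15336798,  0.195     ]))
((np.float64(0.021111949674969453), np.float64(0.115)), array([ 0.72021707, -0.30690477,  0.115     ]), array([ 0.73392956, -0.2908523 ,  0.115     ])) ((np.float64(0.01127519109504392), np.float64(0.2)), array([ 0.72733698, -0.2754073 ,  0.2       ]), array([ 0.72024876, -0.28417583,  0.2       ]))
[ 0.59835756 -0.18420649  0.48434451]
```

Run:
```python
from h import *
a=cv2.imread('pics/scene0.png')[60:180,290:430];b=cv2.imread('pics/w1.png')[0:110,290:530];c=cv2.imread('pics/side0.png')[120:240,120:280]
f=lambda i,s:cv2.resize(i,None,fx=s,fy=s,interpolation=cv2.INTER_CUBIC)
a=f(a,2.5);c=f(c,2.5);b=f(b,2.5)
o=np.zeros((600,760,3),np.uint8);o[:a.shape[0],:a.shape[1]]=a;o[:c.shape[0],360:760]=c;o[310:310+b.shape[0],:b.shape[1]]=b
cv2.imwrite('pics/d.png',o)
```

```text
(no output)
```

View pics/d.png

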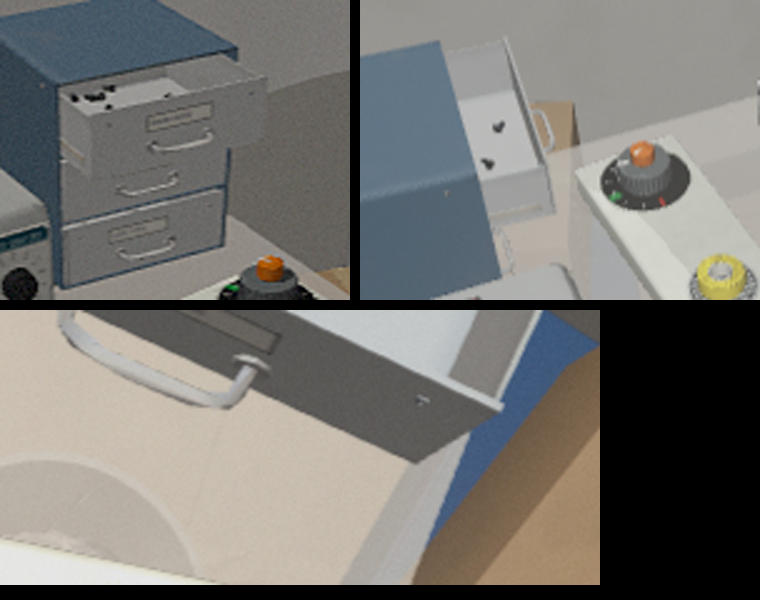

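Run:
```python
from h import *
m=r.camera_model('wrist');s=r.camera_model('scene');d=r.camera_model('side')
def tri(m,a,s,b):
    best=min(((np.linalg.norm(ray(m,*a,z)-ray(s,*b,z)),z) for z in np.arange(0,.45,.005)));return np.round(best,3),np.round(ray(m,*a,best[1]),3),np.round(ray(s,*b,best[1]),3)
print(tri(m,(382,38),s,(375,118)))
print(tri(m,(490,38),s,(396,90)),tri(s,(396,90),d,(178,136)))
print(tri(m,(456,61),s,(393,116)))
```

```text
(array([0.004, 0.165]), array([ 0.689, -0.205,  0.165]), array([ 0.688, -0.201,  0.165]))
(array([0.005, 0.215]), array([ 0.697, -0.271,  0.215]), array([ 0.7  , -0.267,  0.215])) (array([0.009, 0.215]), array([ 0.7  , -0.267,  0.215]), array([ 0.701, -0.258,  0.215]))
(array([0.008, 0.15 ]), array([ 0.696, -0.272,  0.15 ]), array([ 0.701, -0.265,  0.15 ]))
```

The drawer face is at x of about 0.70 and its handle at about (0.685, -0.20, 0.165). I will flip the tool so the camera points away from it, and ratchet the ring with the grip line close to y.

{"api": "arm_command", "payload": {
  "xyz": [
    [0,0,0],
    [0,0,0],
    [0,0,0],
    [0,0,0],
    [0,0,0],
    [0,0,0],
    [0,0,-0.01],
    [0,0,-0.02],
    [0,0,-0.03],
    [0,0,-0.04],
    [0,0,-0.05],
    [0,0,-0.06],
    [0,0,-0.07],
    [0,0,-0.07],
    [0,0,-0.07],
    [0,0,-0.07],
    [0,0,-0.07],
    [0,0,-0.07],
    [0,0,-0.07],
    [0,0,-0.07]
  ],
  "rot": [
    [0,0,0.12],
    [0,0,0.24],
    [0,0,0.36],
    [0,0,0.48],
    [0,0,0.6],
    [0,0,0.72],
    [0,0,0.84],
    [0,0,0.96],
    [0,0,1.08],
    [0,0,1.2],
    [0,0,1.32],
    [0,0,1.44],
    [0,0,1.56],
    [0,0,1.68],
    [0,0,1.8],
    [0,0,1.92],
    [0,0,2.04],
    [0,0,2.16],
    [0,0,2.28],
    [0,0,2.34]
  ]
}}

```text
time: 4.55
ee_pos: [0.5315, -0.2055, 0.2526]
eef_rot: [0.24, 0.971, -0.0, 0.0]
ft_force: [-0.3, 0.3, 0.0]
width: 0.0865
grip_force: 0.0
```

```bash
cat >> h.py <<'E'
def st():
    s=r.read_state();y=R.from_quat(s['eef_rot']).as_matrix()[:,1]
    print('t',round(s['time'],1),np.round(s['ee_pos'],4),'yaz',round(np.degrees(np.arctan2(y[1],y[0])),1),'j',np.round(s['joint_positions'],2),'F',np.round(s['ft_force'],1),'w',round(s['width'],4),round(s['grip_force'],1))
E
python3 - <<'E'
from h import *
st();m=r.camera_model('wrist');im=snap('wrist','w2.png')[:,:,::-1]
for l in('knob_axis','ring_point','mark_point','inner_point'): print(l,find(r.spot_point,l,'wrist',m['T']))
cv2.imwrite('pics/k2.png',np.hstack([top(m,im,.594,-.206,.04),top(m,im,.594,-.206,.068)]))
E
```

```text
t 4.5 [ 0.5315 -0.2055  0.2526] yaz 62.3 j [ 0.85  0.26 -0.67  1.54  0.16  1.4   1.26] F [-0.3  0.3  0. ] w 0.0865 0.0
knob_axis [([0.594, -0.199, 0.058], 0.63)]
ring_point [([0.634, -0.208, 0.039], 0.82)]
mark_point [([0.63, -0.19, 0.036], 0.58)]
inner_point [([0.603, -0.202, 0.084], 0.85)]
```

View pics/k2.png

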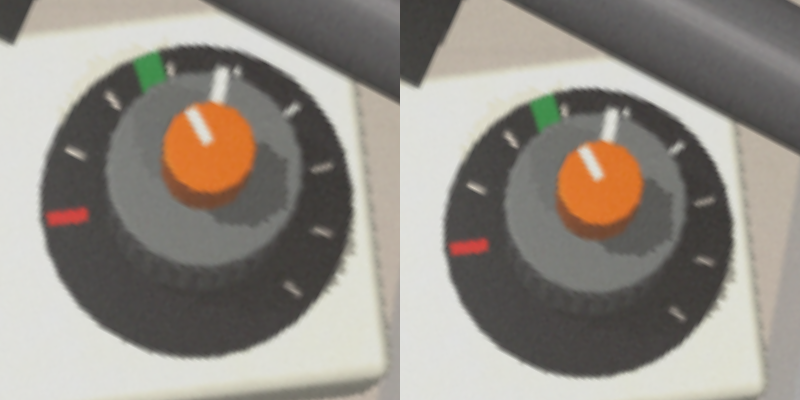

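{"api": "arm_command", "payload": {
  "xyz": [
    [0.02,0,0],
    [0.04,0,0],
    [0.062,0,-0.02],
    [0.062,0,-0.05],
    [0.062,0,-0.08],
    [0.062,0,-0.11],
    [0.062,0,-0.13],
    [0.062,0,-0.15],
    [0.062,0,-0.165],
    [0.062,0,-0.165]
  ],
  "rot": [
    [0,0,0],
    [0,0,0],
    [0,0,0],
    [0,0,0],
    [0,0,0],
    [0,0,0],
    [0,0,0],
    [0,0,0],
    [0,0,0],
    [0,0,0]
  ],
  "grip": 1,
  "squeeze": 10
}}

```text
time: 5.63
ee_pos: [0.5918, -0.2046, 0.0841]
eef_rot: [0.243, 0.97, 0.0, -0.003]
ft_force: [-1.4, -0.2, -0.2]
width: 0.0872
grip_force: 0.0
```

Run:
```python
from h import *
st()
```

```text
t 5.6 [ 0.5918 -0.2046  0.0841] yaz 61.8 j [ 0.73  0.52 -0.62  1.58  0.32  1.15  1.12] F [-1.4 -0.2 -0.2] w 0.0872 0.0
```

{"api": "arm_command", "payload": {
  "xyz": [
    [0.001,0,-0.013],
    [0.001,0,-0.026],
    [0.001,0,-0.037],
    [0.001,0,-0.037]
  ],
  "rot": [
    [0,0,0],
    [0,0,0],
    [0,0,0],
    [0,0,0]
  ]
}}

```text
time: 5.97
ee_pos: [0.5934, -0.2047, 0.048]
eef_rot: [0.243, 0.97, 0.0, -0.002]
ft_force: [-1.1, -0.6, -0.8]
width: 0.0869
grip_force: 0.0
```

{"api": "arm_command", "payload": {
  "xyz": [
    [0,0,0],
    [0,0,0],
    [0,0,0],
    [0,0,0],
    [0,0,0],
    [0,0,0],
    [0,0,0],
    [0,0,0]
  ],
  "rot": [
    [0,0,0],
    [0,0,0],
    [0,0,0],
    [0,0,0],
    [0,0,0],
    [0,0,0],
    [0,0,0],
    [0,0,0]
  ],
  "grip": 0,
  "squeeze": 10
}}

```text
time: 6.63
ee_pos: [0.5949, -0.2049, 0.0509]
eef_rot: [0.242, 0.97, -0.0, 0.0]
ft_force: [-1.0, -0.5, 1.0]
width: 0.0547
grip_force: 10.0
```

{"api": "arm_command", "payload": {
  "xyz": [
    [0,0,0],
    [0,0,0],
    [0,0,0],
    [0,0,0],
    [0,0,0],
    [0,0,0],
    [0,0,0],
    [0,0,0],
    [0,0,0],
    [0,0,0],
    [0,0,0],
    [0,0,0]
  ],
  "rot": [
    [0,0,0.1],
    [0,0,0.2],
    [0,0,0.3],
    [0,0,0.4],
    [0,0,0.5],
    [0,0,0.6],
    [0,0,0.7],
    [0,0,0.8],
    [0,0,0.9],
    [0,0,1.0],
    [0,0,1.0],
    [0,0,1.0]
  ]
}}

```text
time: 7.63
ee_pos: [0.5949, -0.2043, 0.0509]
eef_rot: [-0.251, 0.968, 0.0, 0.0]
ft_force: [-1.9, 3.2, 5.9]
width: 0.0549
grip_force: 10.0
```

{"api": "arm_command", "payload": {
  "xyz": [
    [0,0,0],
    [0,0,0],
    [0,0,0],
    [0,0,0],
    [0,0,0],
    [0,0,0],
    [0,0,0.02],
    [0,0,0.04],
    [0,0,0.045],
    [0,0,0.045]
  ],
  "rot": [
    [0,0,0],
    [0,0,0],
    [0,0,0],
    [0,0,0],
    [0,0,0],
    [0,0,0],
    [0,0,0],
    [0,0,0],
    [0,0,0],
    [0,0,0]
  ],
  "grip": 1
}}

```text
time: 8.47
ee_pos: [0.5958, -0.2051, 0.0972]
eef_rot: [-0.252, 0.968, -0.001, 0.001]
ft_force: [0.4, 0.3, -1.0]
width: 0.0872
grip_force: 0.0
```

```bash
cat >> h.py <<'E'
AX=(.5935,-.205)
def ring(m,im):
    t=top(m,im,*AX,.068,n=400);h=cv2.cvtColor(t,cv2.COLOR_BGR2HSV)
    o=cv2.inRange(h,(0,0,190),(180,60,255))
    yy,xx=np.nonzero(o);x=(200-yy)*.3;y=(200-xx)*.3;q=np.hypot(x,y);k=(q>15)&(q<26)
    a=np.degrees(np.arctan2(y[k],x[k]));return k.sum(),np.round(np.histogram(-a+97,bins=24,range=(-60,300))[0]),np.median(-a+97) if k.sum() else None
E
python3 - <<'E'
from h import *
st();m=r.camera_model('wrist');im=snap('wrist','w3.png')[:,:,::-1]
print(ring(m,im));print(ring_p:=find(r.spot_point,'ring_point','wrist',m['T']),find(r.spot_point,'inner_point','wrist',m['T']))
E
```

```text
t 8.5 [ 0.5958 -0.2051  0.0972] yaz 119.2 j [ 0.87  0.57 -0.83  1.56  0.44  1.2   2.04] F [ 0.4  0.3 -1. ] w 0.0872 0.0
(np.int64(265), array([  0,   0,   0,   0,   0,   0,   2, 146, 117,   0,   0,   0,   0,
         0,   0,   0,   0,   0,   0,   0,   0,   0,   0,   0]), np.float64(53.16913932790742))
[([0.62, -0.173, 0.042], 0.75)] [([0.604, -0.202, 0.083], 0.87)]
```

{"api": "arm_command", "payload": {
  "xyz": [
    [0,0,0],
    [0,0,0],
    [0,0,0],
    [0,0,0],
    [0,0,0],
    [0,0,0],
    [0,0,0],
    [0,0,0],
    [0,0,0],
    [0,0,0],
    [0,0,0],
    [-0.001,0,-0.016],
    [-0.001,0,-0.032],
    [-0.001,0,-0.048],
    [-0.001,0,-0.048]
  ],
  "rot": [
    [0,0,-0.1],
    [0,0,-0.2],
    [0,0,-0.3],
    [0,0,-0.4],
    [0,0,-0.5],
    [0,0,-0.6],
    [0,0,-0.7],
    [0,0,-0.8],
    [0,0,-0.9],
    [0,0,-1.0],
    [0,0,-1.0],
    [0,0,-1.0],
    [0,0,-1.0],
    [0,0,-1.0],
    [0,0,-1.0]
  ]
}}

```text
time: 9.87
ee_pos: [0.5913, -0.2044, 0.0436]
eef_rot: [0.241, 0.971, 0.0, -0.003]
ft_force: [-0.7, 0.1, -0.8]
width: 0.0873
grip_force: 0.0
```

{"api": "arm_command", "payload": {
  "xyz": [
    [0,0,0],
    [0,0,0],
    [0,0,0],
    [0,0,0],
    [0,0,0],
    [0,0,0],
    [0,0,0]
  ],
  "rot": [
    [0,0,0],
    [0,0,0],
    [0,0,0],
    [0,0,0],
    [0,0,0],
    [0,0,0],
    [0,0,0]
  ],
  "grip": 0,
  "squeeze": 8
}}

```text
time: 10.45
ee_pos: [0.5942, -0.2046, 0.0481]
eef_rot: [0.242, 0.97, 0.0, 0.0]
ft_force: [-0.6, -0.1, 2.3]
width: 0.0545
grip_force: 8.0
```

{"api": "arm_command", "payload": {
  "xyz": [
    [0,0,0],
    [0,0,0],
    [0,0,0],
    [0,0,0],
    [0,0,0],
    [0,0,0],
    [0,0,0],
    [0,0,0],
    [0,0,0],
    [0,0,0],
    [0,0,0],
    [0,0,0]
  ],
  "rot": [
    [0,0,0.1],
    [0,0,0.2],
    [0,0,0.3],
    [0,0,0.4],
    [0,0,0.5],
    [0,0,0.6],
    [0,0,0.7],
    [0,0,0.8],
    [0,0,0.9],
    [0,0,1.0],
    [0,0,1.04],
    [0,0,1.04]
  ]
}}

```text
time: 11.45
ee_pos: [0.5939, -0.2048, 0.0477]
eef_rot: [-0.272, 0.962, 0.0, 0.0]
ft_force: [-0.3, 1.3, 2.4]
width: 0.0548
grip_force: 8.0
```

{"api": "arm_command", "payload": {
  "xyz": [
    [0,0,0],
    [0,0,0],
    [0,0,0],
    [0,0,0],
    [0,0,0],
    [0,0,0],
    [0,0,0.02],
    [0,0,0.04],
    [0,0,0.045],
    [0,0,0.045]
  ],
  "rot": [
    [0,0,0],
    [0,0,0],
    [0,0,0],
    [0,0,0],
    [0,0,0],
    [0,0,0],
    [0,0,0],
    [0,0,0],
    [0,0,0],
    [0,0,0]
  ],
  "grip": 1
}}

```text
time: 12.28
ee_pos: [0.5948, -0.205, 0.0941]
eef_rot: [-0.272, 0.962, -0.001, 0.001]
ft_force: [-0.4, 0.9, -0.7]
width: 0.0868
grip_force: 0.0
```

Run:
```python
from h import *
st();m=r.camera_model('wrist');im=snap('wrist','w4.png')[:,:,::-1]
print(ring(m,im));print(find(r.spot_point,'ring_point','wrist',m['T']),find(r.spot_point,'inner_point','wrist',m['T']))
```

```text
t 12.3 [ 0.5948 -0.205   0.0941] yaz 121.5 j [ 0.88  0.58 -0.84  1.56  0.46  1.2   2.07] F [-0.4  0.9 -0.7] w 0.0868 0.0
(np.int64(546), array([  0,   0,   0, 183, 227,   0,   0,   2, 134,   0,   0,   0,   0,
         0,   0,   0,   0,   0,   0,   0,   0,   0,   0,   0]), np.float64(2.1108168816027515))
[([0.589, -0.163, 0.039], 0.72)] [([0.606, -0.202, 0.081], 0.57)]
```

{"api": "arm_command", "payload": {
  "xyz": [
    [0,0,0],
    [0,0,0],
    [0,0,0],
    [0,0,0],
    [-0.001,0,-0.016],
    [-0.001,0,-0.032],
    [-0.001,0,-0.045],
    [-0.001,0,-0.045]
  ],
  "rot": [
    [0,0,-0.1],
    [0,0,-0.2],
    [0,0,-0.3],
    [0,0,-0.3],
    [0,0,-0.3],
    [0,0,-0.3],
    [0,0,-0.3],
    [0,0,-0.3]
  ]
}}

```text
time: 13.1
ee_pos: [0.5907, -0.2045, 0.044]
eef_rot: [-0.126, 0.992, 0.001, -0.002]
ft_force: [-1.1, 0.8, -0.2]
width: 0.0868
grip_force: 0.0
```

{"api": "arm_command", "payload": {
  "xyz": [
    [0,0,0],
    [0,0,0],
    [0,0,0],
    [0,0,0],
    [0,0,0],
    [0,0,0],
    [0,0,0]
  ],
  "rot": [
    [0,0,0],
    [0,0,0],
    [0,0,0],
    [0,0,0],
    [0,0,0],
    [0,0,0],
    [0,0,0]
  ],
  "grip": 0,
  "squeeze": 8
}}

```text
time: 13.68
ee_pos: [0.5929, -0.2049, 0.048]
eef_rot: [-0.125, 0.992, -0.0, 0.0]
ft_force: [-0.9, 0.6, 1.7]
width: 0.055
grip_force: 8.0
```

{"api": "arm_command", "payload": {
  "xyz": [
    [0,0,0],
    [0,0,0],
    [0,0,0],
    [0,0,0],
    [0,0,0]
  ],
  "rot": [
    [0,0,0.06],
    [0,0,0.12],
    [0,0,0.18],
    [0,0,0.18],
    [0,0,0.18]
  ]
}}

```text
time: 14.1
ee_pos: [0.5927, -0.2052, 0.0477]
eef_rot: [-0.212, 0.977, -0.0, -0.0]
ft_force: [-0.8, -1.6, 0.5]
width: 0.0547
grip_force: 8.0
```

Run:
```python
from h import *
st();print(r.read_state()['torque'])
```

```text
t 14.1 [ 0.5927 -0.2052  0.0477] yaz 114.5 j [ 0.85  0.62 -0.8   1.6   0.48  1.12  1.94] F [-0.8 -1.6  0.5] w 0.0547 8.0
[-0.16181054  0.01339255  0.03017079]
```

{"api": "arm_command", "payload": {
  "xyz": [
    [0,0,0],
    [0,0,0],
    [0,0,0],
    [0,0,0],
    [0,0,0],
    [0,0,0],
    [0,0,0.03],
    [0,0,0.06],
    [-0.02,0.03,0.1],
    [-0.02,0.06,0.14],
    [-0.02,0.07,0.16],
    [-0.02,0.07,0.16]
  ],
  "rot": [
    [0,0,0],
    [0,0,0],
    [0,0,0],
    [0,0,0],
    [0,0,0],
    [0,0,0],
    [0,0,0],
    [0,0,0],
    [0,0,0],
    [0,0,0],
    [0,0,0],
    [0,0,0]
  ],
  "grip": 1
}}

```text
time: 15.1
ee_pos: [0.5756, -0.129, 0.2151]
eef_rot: [-0.217, 0.976, -0.001, 0.004]
ft_force: [1.4, 0.9, 0.1]
width: 0.0866
grip_force: 0.0
```

Run:
```python
from h import *
st();m=r.camera_model('wrist');im=snap('wrist','w5.png')[:,:,::-1]
print(find(r.spot_point,'tape_c','wrist',m['T']),find(r.spot_point,'grille','wrist',m['T']))
cv2.imwrite('pics/k5.png',np.hstack([top(m,im,.594,-.205,.068,n=300),top(m,im,.577,-.032,.04,n=300)]))
```

```text
t 15.1 [ 0.5756 -0.129   0.2151] yaz 115.0 j [ 0.87  0.39 -0.92  1.54  0.32  1.36  1.93] F [1.4 0.9 0.1] w 0.0866 0.0
[([0.574, -0.033, 0.052], 0.73), ([0.572, -0.03, 0.04], 0.54)] [([0.57, -0.033, 0.041], 0.78), ([0.63, -0.19, 0.039], 0.37)]
```

View pics/k5.png

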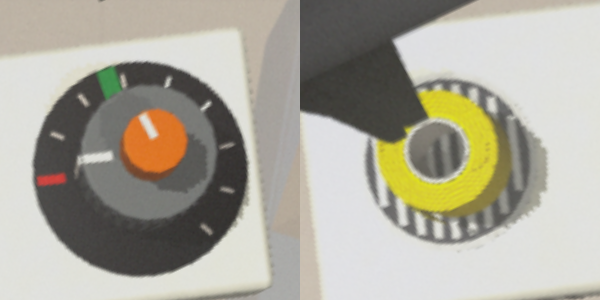

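The ring's line now sits at the red tick (97,157), the inner knob is unchanged, and the tape is centred on the grille.

Run:
```python
from h import *
s=r.camera_model('scene');d=r.camera_model('side')
def tri(m,a,s,b):
    best=min(((np.linalg.norm(ray(m,*a,z)-ray(s,*b,z)),z) for z in np.arange(0,.45,.005)));return np.round(best,3),np.round(ray(m,*a,best[1]),3),np.round(ray(s,*b,best[1]),3)
print(tri(s,(265,187),d,(235,283)),tri(s,(233,202),d,(270,293)),tri(s,(247,203),d,(268,288)))
```

```text
(array([0.015, 0.065]), array([0.699, 0.09 , 0.065]), array([0.695, 0.106, 0.065])) (array([0.006, 0.095]), array([0.637, 0.189, 0.095]), array([0.64 , 0.185, 0.095])) (array([0.003, 0.08 ]), array([0.639, 0.158, 0.08 ]), array([0.636, 0.159, 0.08 ]))
```

{"api": "arm_command", "payload": {
  "xyz": [
    [0,0.03,0],
    [0,0.06,0],
    [-0.002,0.09,0],
    [-0.002,0.097,-0.02],
    [-0.002,0.097,-0.05],
    [-0.002,0.097,-0.08],
    [-0.002,0.097,-0.11],
    [-0.002,0.097,-0.13],
    [-0.002,0.097,-0.15],
    [-0.002,0.097,-0.162],
    [-0.002,0.097,-0.168],
    [-0.002,0.097,-0.168]
  ],
  "rot": [
    [0,0,0],
    [0,0,0],
    [0,0,0],
    [0,0,0],
    [0,0,0],
    [0,0,0],
    [0,0,0],
    [0,0,0],
    [0,0,0],
    [0,0,0],
    [0,0,0],
    [0,0,0]
  ]
}}

```text
time: 16.25
ee_pos: [0.5691, -0.0389, 0.0404]
eef_rot: [-0.213, 0.977, -0.001, -0.003]
ft_force: [-18.4, -2.4, 28.8]
width: 0.087
grip_force: 14.6
```

{"api": "arm_command", "payload": {
  "xyz": [
    [0,0,0.005],
    [0,0,0.008],
    [0,0,0.008]
  ],
  "rot": [
    [0,0,0],
    [0,0,0],
    [0,0,0]
  ]
}}

```text
time: 16.5
ee_pos: [0.5711, -0.0383, 0.0478]
eef_rot: [-0.213, 0.977, -0.0, 0.0]
ft_force: [-0.1, -1.2, 0.6]
width: 0.0869
grip_force: 0.0
```

Run:
```python
from h import *
st();m=r.camera_model('wrist');im=snap('wrist','w6.png')
s=r.camera_model('side');snap('side','s6.png')
print(find(r.spot_point,'tape_c','side',s['T']))
cv2.imwrite('pics/x6.png',np.hstack([im[:,:,::-1][::2,::2],cv2.resize(cv2.imread('pics/s6.png')[170:290,180:340],(320,240))]))
```

```text
t 16.5 [ 0.5711 -0.0383  0.0478] yaz 114.6 j [ 0.68  0.54 -0.87  1.75  0.46  1.07  1.66] F [-0.1 -1.2  0.6] w 0.0869 0.0
[([0.574, -0.038, 0.047], 0.67)]
```

View pics/x6.png

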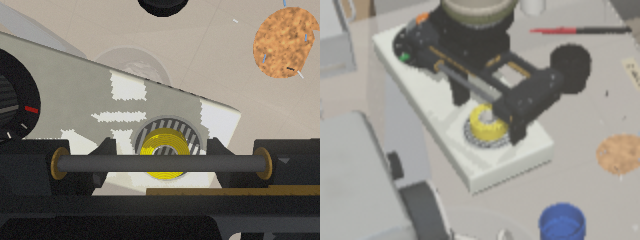

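The tape sits between the fingers, which had only grazed the dryer top. I correct y and close.

{"api": "arm_command", "payload": {
  "xyz": [
    [0.001,0.005,0],
    [0.001,0.005,0],
    [0.001,0.005,0],
    [0.001,0.005,0],
    [0.001,0.005,0],
    [0.001,0.005,0],
    [0.001,0.005,0],
    [0.001,0.005,0],
    [0.001,0.005,0],
    [0.001,0.005,0]
  ],
  "rot": [
    [0,0,0],
    [0,0,0],
    [0,0,0],
    [0,0,0],
    [0,0,0],
    [0,0,0],
    [0,0,0],
    [0,0,0],
    [0,0,0],
    [0,0,0]
  ],
  "grip": 0,
  "squeeze": 12
}}

```text
time: 17.48
ee_pos: [0.5717, -0.033, 0.0476]
eef_rot: [-0.213, 0.977, -0.0, -0.0]
ft_force: [-0.2, 0.5, 0.4]
width: 0.0449
grip_force: 12.0
```

Run:
```python
from h import *
st()
for c in('scene','side'):
    im=cv2.imread(f'pics/{c}0.png');m=r.camera_model(c)
    h=cv2.cvtColor(im,cv2.COLOR_BGR2HSV);k=cv2.inRange(h,(5,80,120),(18,180,255))
    n,l,q,ce=cv2.connectedComponentsWithStats(cv2.morphologyEx(k,cv2.MORPH_CLOSE,np.ones((5,5))))
    for i in range(1,n):
        if q[i,4]>250 and np.hypot(*(ray(m,*ce[i],0)[:2]-[.425,.043]))<.05: print(c,q[i],np.round(ray(m,*ce[i],0),4))
    k=cv2.inRange(h,(105,120,30),(128,255,255));n,l,q,ce=cv2.connectedComponentsWithStats(cv2.morphologyEx(k,cv2.MORPH_OPEN,np.ones((3,3))))
    for i in range(1,n):
        if 300<q[i,4]<1500: print(c,q[i],np.round(ray(m,*ce[i],.028),4))
```

```text
t 17.5 [ 0.5717 -0.033   0.0476] yaz 114.6 j [ 0.67  0.54 -0.87  1.75  0.46  1.07  1.65] F [-0.2  0.5  0.4] w 0.0449 12.0
scene [331 258  35  25 610] [0.4265 0.0387 0.    ]
scene [261 226  25  32 656] [0.5552 0.1418 0.028 ]
scene [212 246  28  34 743] [0.5454 0.2496 0.028 ]
scene [267 263  28  36 807] [0.4432 0.1796 0.028 ]
scene [190 295  33  38 969] [0.4364 0.328  0.028 ]
side [318 238  28  20 404] [0.4284 0.0423 0.    ]
side [342 269  18  24 305] [0.4396 0.1772 0.028 ]
side [376 315  20  25 328] [0.4283 0.3232 0.028 ]
```

{"api": "arm_command", "payload": {
  "xyz": [
    [0,0,0.02],
    [0,0,0.05],
    [0,0,0.08],
    [0,0,0.11],
    [-0.03,0.015,0.13],
    [-0.06,0.03,0.13],
    [-0.09,0.045,0.13],
    [-0.11,0.055,0.13],
    [-0.11,0.055,0.13],
    [-0.11,0.055,0.13]
  ],
  "rot": [
    [0,0,0],
    [0,0,0],
    [0,0,0],
    [0,0,0],
    [0,0,0],
    [0,0,0],
    [0,0,0],
    [0,0,0],
    [0,0,0],
    [0,0,0]
  ]
}}

```text
time: 18.32
ee_pos: [0.4613, 0.0219, 0.1779]
eef_rot: [-0.214, 0.977, -0.001, 0.0]
ft_force: [0.1, -1.1, 0.2]
width: 0.0447
grip_force: 12.0
```

Run:
```python
from h import *
st();m=r.camera_model('wrist');im=snap('wrist','w7.png')[:,:,::-1]
for l in('mat','tape_c','cup1_c'): print(l,find(r.spot_point,l,'wrist',m['T']))
h=cv2.cvtColor(im,cv2.COLOR_BGR2HSV);k=cv2.inRange(h,(5,80,120),(18,190,255))
n,l,q,ce=cv2.connectedComponentsWithStats(cv2.morphologyEx(k,cv2.MORPH_CLOSE,np.ones((7,7))))
for i in range(1,n):
    if q[i,4]>800: print(q[i],ray(m,q[i,0]+q[i,2]/2,q[i,1]+q[i,3]/2,.001),ray(m,*ce[i],.001))
```

```text
t 18.3 [0.4613 0.0219 0.1779] yaz 114.7 j [ 0.9   0.09 -1.07  1.89  0.09  1.21  1.8 ] F [ 0.1 -1.1  0.2] w 0.0447 12.0
mat [([0.424, 0.044, -0.004], 0.61)]
tape_c [([0.464, 0.021, 0.183], 0.8)]
cup1_c []
[ 321  156   73   75 4183] [0.42420046 0.04081625 0.001     ] [0.42383763 0.0393943  0.001     ]
```

{"api": "arm_command", "payload": {
  "xyz": [
    [-0.013,0.007,-0.02],
    [-0.026,0.014,-0.05],
    [-0.037,0.02,-0.08],
    [-0.037,0.02,-0.1],
    [-0.037,0.02,-0.12],
    [-0.037,0.02,-0.135],
    [-0.037,0.02,-0.145],
    [-0.037,0.02,-0.152],
    [-0.037,0.02,-0.158],
    [-0.037,0.02,-0.162],
    [-0.037,0.02,-0.165],
    [-0.037,0.02,-0.167],
    [-0.037,0.02,-0.168],
    [-0.037,0.02,-0.168],
    [-0.037,0.02,-0.168]
  ],
  "rot": [
    [0,0,0],
    [0,0,0],
    [0,0,0],
    [0,0,0],
    [0,0,0],
    [0,0,0],
    [0,0,0],
    [0,0,0],
    [0,0,0],
    [0,0,0],
    [0,0,0],
    [0,0,0],
    [0,0,0],
    [0,0,0],
    [0,0,0]
  ]
}}

```text
time: 19.77
ee_pos: [0.425, 0.0421, 0.0098]
eef_rot: [-0.213, 0.977, -0.0, 0.0]
ft_force: [-0.8, -0.3, -0.3]
width: 0.0446
grip_force: 12.0
```

{"api": "arm_command", "payload": {
  "xyz": [
    [0,0,0],
    [0,0,0],
    [0,0,0],
    [0,0,0],
    [0,0,0],
    [0,0,0],
    [0,0,0.01],
    [0,0,0.03],
    [0,0,0.06],
    [0,0,0.09],
    [0.02,0.02,0.12],
    [0.04,0.04,0.15],
    [0.06,0.06,0.16],
    [0.06,0.06,0.16]
  ],
  "rot": [
    [0,0,0],
    [0,0,0],
    [0,0,0],
    [0,0,0],
    [0,0,0],
    [0,0,0],
    [0,0,0],
    [0,0,0],
    [0,0,0],
    [0,0,0],
    [0,0,0],
    [0,0,0],
    [0,0,0],
    [0,0,0]
  ],
  "grip": 1
}}

```text
time: 20.93
ee_pos: [0.4884, 0.1061, 0.1726]
eef_rot: [-0.214, 0.977, 0.001, 0.003]
ft_force: [-1.0, 0.3, 1.1]
width: 0.0868
grip_force: 0.0
```

Run:
```python
from h import *
st();m=r.camera_model('wrist');im=snap('wrist','w8.png')
for l in('mat','tape_c','cup1_c'): print(l,find(r.spot_point,l,'wrist',m['T']))
for c in('scene','side'):
    s=r.camera_model(c);snap(c,c+'8.png');print(find(r.spot_point,'tape_c',c,s['T']),find(r.spot_point,'cup1_c',c,s['T']))
o=np.hstack([im[:,:,::-1][::2,::2],cv2.resize(cv2.imread('pics/scene8.png')[200:340,180:400],(377,240))]);cv2.imwrite('pics/x8.png',o)
```

```text
t 20.9 [0.4884 0.1061 0.1726] yaz 114.8 j [ 0.71  0.24 -1.12  1.81  0.23  1.22  1.52] F [-1.   0.3  1.1] w 0.0868 0.0
mat [([0.424, 0.039, -0.004], 0.83)]
tape_c [([0.424, 0.042, 0.014], 0.79), ([0.556, 0.142, 0.021], 0.35)]
cup1_c [([0.545, 0.253, 0.025], 0.76), ([0.424, 0.042, 0.012], 0.57)]
[([0.43, 0.043, 0.011], 0.68)] [([0.54, 0.25, 0.024], 0.67)]
[([0.428, 0.039, 0.01], 0.73), ([0.591, -0.161, 0.039], 0.54)] [([0.544, 0.251, 0.023], 0.96)]
```

View pics/x8.png

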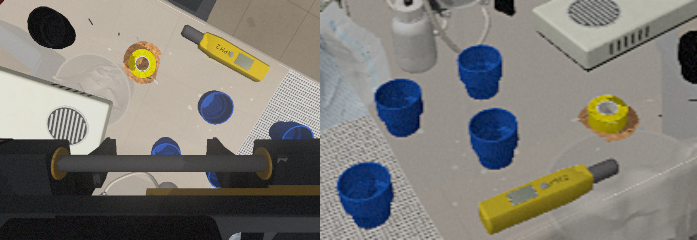

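The tape lies centred on the mat at (143,64). Next is the first cup, A.

{"api": "arm_command", "payload": {
  "xyz": [
    [0.022,0.012,0],
    [0.044,0.024,0],
    [0.066,0.036,0],
    [0.066,0.036,-0.02],
    [0.066,0.036,-0.045],
    [0.066,0.036,-0.07],
    [0.066,0.036,-0.09],
    [0.066,0.036,-0.105],
    [0.066,0.036,-0.118],
    [0.066,0.036,-0.13],
    [0.066,0.036,-0.138],
    [0.066,0.036,-0.143],
    [0.066,0.036,-0.145],
    [0.066,0.036,-0.145]
  ],
  "rot": [
    [0,0,0],
    [0,0,0],
    [0,0,0],
    [0,0,0],
    [0,0,0],
    [0,0,0],
    [0,0,0],
    [0,0,0],
    [0,0,0],
    [0,0,0],
    [0,0,0],
    [0,0,0],
    [0,0,0],
    [0,0,0]
  ]
}}

```text
time: 22.6
ee_pos: [0.5509, 0.1382, 0.0246]
eef_rot: [-0.213, 0.977, 0.0, 0.0]
ft_force: [-1.1, 0.5, -0.5]
width: 0.087
grip_force: 0.0
```

{"api": "arm_command", "payload": {
  "xyz": [
    [0,0,0],
    [0,0,0],
    [0,0,0],
    [0,0,0],
    [0,0,0],
    [0,0,0],
    [0,0,0],
    [0,0,0]
  ],
  "rot": [
    [0,0,0],
    [0,0,0],
    [0,0,0],
    [0,0,0],
    [0,0,0],
    [0,0,0],
    [0,0,0],
    [0,0,0]
  ],
  "grip": 0,
  "squeeze": 10
}}

```text
time: 23.27
ee_pos: [0.5508, 0.1383, 0.0247]
eef_rot: [-0.213, 0.977, 0.0, 0.0]
ft_force: [-0.2, 0.8, 2.2]
width: 0.0532
grip_force: 10.0
```

{"api": "arm_command", "payload": {
  "xyz": [
    [0,0,0.015],
    [0,0,0.04],
    [0,0,0.07],
    [0,0,0.1],
    [0,-0.03,0.12],
    [0,-0.06,0.12],
    [0.003,-0.09,0.12],
    [0.006,-0.12,0.12],
    [0.009,-0.15,0.12],
    [0.012,-0.165,0.12],
    [0.015,-0.173,0.12],
    [0.015,-0.173,0.12],
    [0.015,-0.173,0.12]
  ],
  "rot": [
    [0,0,0],
    [0,0,0],
    [0,0,0],
    [0,0,0],
    [0,0,0],
    [0,0,0],
    [0,0,0],
    [0,0,0],
    [0,0,0],
    [0,0,0],
    [0,0,0],
    [0,0,0],
    [0,0,0]
  ]
}}

```text
time: 24.35
ee_pos: [0.5658, -0.0337, 0.145]
eef_rot: [-0.214, 0.977, 0.0, 0.0]
ft_force: [-0.0, 1.3, -0.5]
width: 0.0533
grip_force: 10.0
```

```bash
cat >> h.py <<'E'
def blue(im,m,z):
    h=cv2.cvtColor(im[:,:,::-1],cv2.COLOR_BGR2HSV);k=cv2.inRange(h,(105,120,30),(128,255,255))
    n,l,q,ce=cv2.connectedComponentsWithStats(cv2.morphologyEx(k,cv2.MORPH_OPEN,np.ones((3,3))))
    for i in range(1,n):
        if 250<q[i,4]<15000: print(q[i],np.round(ray(m,*ce[i],z),4))
E
python3 - <<'E'
from h import *
st();m=r.camera_model('wrist');im=snap('wrist','w9.png')
print(find(r.spot_point,'cup1_c','wrist',m['T']),find(r.spot_point,'tape_c','wrist',m['T']));blue(im,m,.2)
for c in('scene','side'):
    s=r.camera_model(c);i=snap(c,c+'9.png');print(c,find(r.spot_point,'cup1_c',c,s['T']));blue(i,s,.15)
E
```

```text
t 24.4 [ 0.5658 -0.0337  0.145 ] yaz 114.7 j [ 0.79  0.44 -1.    1.68  0.39  1.24  1.7 ] F [-0.   1.3 -0.5] w 0.0533 10.0
[] [([0.425, 0.042, 0.01], 0.71), ([0.57, -0.034, 0.145], 0.42)]
[630 192  10  46 308] [0.4802 0.03   0.2   ]
[ 261  262  123   47 4117] [ 0.5412 -0.0455  0.2   ]
[ 266  343  114   32 2909] [ 0.563  -0.0348  0.2   ]
scene [([0.538, 0.253, 0.022], 0.67)]
[333 150  23  31 458] [ 0.561  -0.0368  0.15  ]
[212 246  28  34 743] [0.4064 0.2849 0.15  ]
[267 263  28  36 808] [0.3248 0.2292 0.15  ]
[190 295  32  38 967] [0.3195 0.3476 0.15  ]
side [([0.546, 0.254, 0.024], 0.69)]
[343 269  17  23 269] [0.4861 0.2612 0.15  ]
[376 315  19  26 322] [0.4771 0.3915 0.15  ]
```

{"api": "arm_command", "payload": {
  "xyz": [
    [0.003,0.001,-0.02],
    [0.003,0.001,-0.04],
    [0.003,0.001,-0.055],
    [0.003,0.001,-0.065],
    [0.003,0.001,-0.071],
    [0.003,0.001,-0.075],
    [0.003,0.001,-0.077],
    [0.003,0.001,-0.079],
    [0.003,0.001,-0.079],
    [0.003,0.001,-0.079]
  ],
  "rot": [
    [0,0,0],
    [0,0,0],
    [0,0,0],
    [0,0,0],
    [0,0,0],
    [0,0,0],
    [0,0,0],
    [0,0,0],
    [0,0,0],
    [0,0,0]
  ]
}}

```text
time: 25.53
ee_pos: [0.569, -0.0339, 0.0661]
eef_rot: [-0.213, 0.977, -0.0, 0.0]
ft_force: [0.5, -0.3, -0.6]
width: 0.0534
grip_force: 10.0
```

{"api": "arm_command", "payload": {
  "xyz": [
    [0,0,0],
    [0,0,0],
    [0,0,0],
    [0,0,0],
    [0,0,0],
    [0,0,0],
    [0,0,0.02],
    [0,0,0.05],
    [0,0,0.08],
    [0,0.03,0.11],
    [0,0.06,0.13],
    [0,0.09,0.13],
    [0,0.12,0.13],
    [0,0.12,0.13],
    [0,0.12,0.13]
  ],
  "rot": [
    [0,0,0],
    [0,0,0],
    [0,0,0],
    [0,0,0],
    [0,0,0],
    [0,0,0],
    [0,0,0],
    [0,0,0],
    [0,0,0],
    [0,0,0],
    [0,0,0],
    [0,0,0],
    [0,0,0],
    [0,0,0],
    [0,0,0]
  ],
  "grip": 1
}}

```text
time: 26.78
ee_pos: [0.5684, 0.0883, 0.1958]
eef_rot: [-0.215, 0.977, 0.0, 0.0]
ft_force: [0.7, -0.7, -0.5]
width: 0.0871
grip_force: 0.0
```

Run:
```python
from h import *
st();m=r.camera_model('wrist');im=snap('wrist','w10.png')
print(find(r.spot_point,'cup1_c','wrist',m['T']));blue(im,m,.09)
for c in('scene','side'):
    s=r.camera_model(c);i=snap(c,c+'10.png');print(c,find(r.spot_point,'cup1_c',c,s['T']));blue(i,s,.068)
cv2.imwrite('pics/x10.png',np.hstack([im[:,:,::-1][::2,::2],cv2.resize(cv2.imread('pics/scene10.png')[150:300,180:430],(400,240))]))
```

```text
t 26.8 [0.5684 0.0883 0.1958] yaz 114.9 j [ 0.59  0.42 -1.04  1.59  0.37  1.34  1.5 ] F [ 0.7 -0.7 -0.5] w 0.0871 0.0
[]
[460 100  42  66 705] [0.4474 0.1498 0.09  ]
[ 134  137   82   73 4564] [ 0.567  -0.0304  0.09  ]
[616 172  24  59 925] [0.4469 0.2832 0.09  ]
[469 247  40  47 682] [0.5388 0.2154 0.09  ]
scene [([0.541, 0.25, 0.021], 0.77), ([0.6, -0.198, 0.084], 0.6)]
[330 182  23  30 588] [ 0.5734 -0.0349  0.068 ]
[212 246  28  34 734] [0.4992 0.2611 0.068 ]
[267 263  28  36 808] [0.4043 0.1959 0.068 ]
[190 295  32  38 966] [0.3981 0.3345 0.068 ]
side [([0.543, 0.251, 0.019], 0.61)]
[256 214  18  20 275] [ 0.5727 -0.0335  0.068 ]
[344 269  16  23 271] [0.4543 0.2047 0.068 ]
[376 315  19  26 319] [0.4446 0.3457 0.068 ]
```

View pics/x10.png

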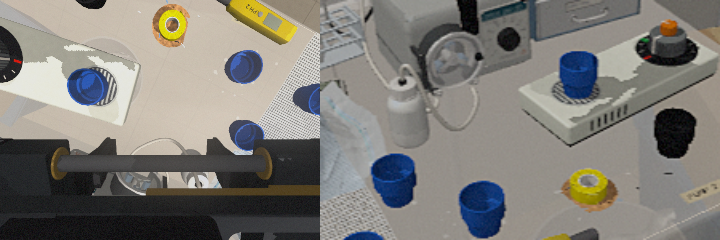

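The first cup stands on the grille, in wrist-view (88,88). Before taking cup B I check the flask and the ice tray around it.

Run:
```python
from h import *
a=cv2.resize(cv2.imread('pics/scene10.png')[150:330,120:310],None,fx=2.1,fy=2.5,interpolation=cv2.INTER_CUBIC)
b=cv2.resize(cv2.imread('pics/side0.png')[250:430,210:400],None,fx=2.1,fy=2.5,interpolation=cv2.INTER_CUBIC)
cv2.imwrite('pics/x11.png',np.hstack([a,b]));print(a.shape)
```

```text
(450, 399, 3)
```

View pics/x11.png

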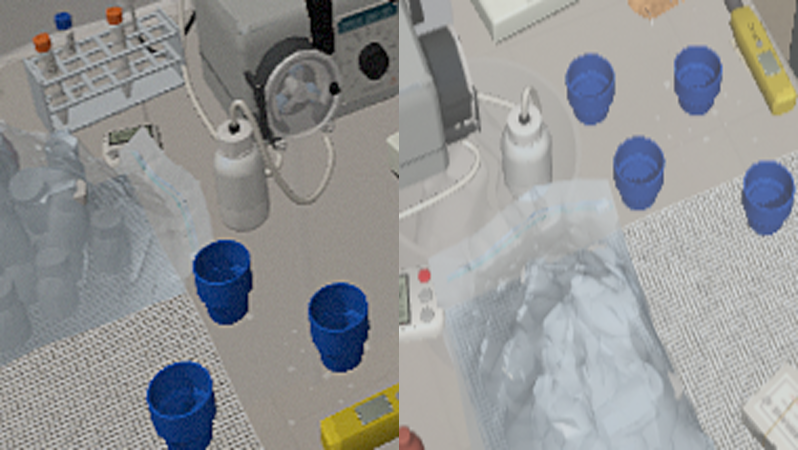

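{"api": "arm_command", "payload": {
  "xyz": [
    [0,0.03,0],
    [-0.004,0.06,0],
    [-0.008,0.09,0],
    [-0.014,0.12,-0.02],
    [-0.02,0.145,-0.04],
    [-0.023,0.16,-0.06],
    [-0.023,0.162,-0.08],
    [-0.023,0.162,-0.08],
    [-0.023,0.162,-0.08]
  ],
  "rot": [
    [0,0,-0.07],
    [0,0,-0.14],
    [0,0,-0.21],
    [0,0,-0.28],
    [0,0,-0.35],
    [0,0,-0.35],
    [0,0,-0.35],
    [0,0,-0.35],
    [0,0,-0.35]
  ]
}}

```text
time: 27.83
ee_pos: [0.5456, 0.2471, 0.1151]
eef_rot: [-0.04, 0.999, -0.0, -0.001]
ft_force: [0.4, -0.4, -0.2]
width: 0.0873
grip_force: 0.0
```

Run:
```python
from h import *
st();m=r.camera_model('wrist');im=snap('wrist','w12.png')
print(find(r.spot_point,'cup1_c','wrist',m['T']));blue(im,m,.03)
```

```text
t 27.8 [0.5456 0.2471 0.1151] yaz 94.6 j [ 0.22  0.53 -0.94  1.62  0.45  1.22  0.83] F [ 0.4 -0.4 -0.2] w 0.0873 0.0
[([0.538, 0.254, 0.029], 0.93)]
[ 178   19   96  102 7558] [0.4352 0.1773 0.03  ]
[ 429   23   99  101 5508] [0.4258 0.3316 0.03  ]
[ 293  208   76   63 2609] [0.5398 0.2489 0.03  ]
```

{"api": "arm_command", "payload": {
  "xyz": [
    [-0.003,0.003,-0.02],
    [-0.003,0.003,-0.04],
    [-0.003,0.003,-0.055],
    [-0.003,0.003,-0.067],
    [-0.003,0.003,-0.075],
    [-0.003,0.003,-0.08],
    [-0.003,0.003,-0.08],
    [-0.003,0.003,-0.08]
  ],
  "rot": [
    [0,0,0],
    [0,0,0],
    [0,0,0],
    [0,0,0],
    [0,0,0],
    [0,0,0],
    [0,0,0],
    [0,0,0]
  ]
}}

```text
time: 28.6
ee_pos: [0.543, 0.2513, 0.036]
eef_rot: [-0.04, 0.999, 0.0, 0.0]
ft_force: [0.1, -0.5, 0.5]
width: 0.0873
grip_force: 0.0
```

{"api": "arm_command", "payload": {
  "xyz": [
    [0,0,0],
    [0,0,0],
    [0,0,0],
    [0,0,0],
    [0,0,0],
    [0,0,0],
    [0,0,0],
    [0,0,0]
  ],
  "rot": [
    [0,0,0],
    [0,0,0],
    [0,0,0],
    [0,0,0],
    [0,0,0],
    [0,0,0],
    [0,0,0],
    [0,0,0]
  ],
  "grip": 0,
  "squeeze": 10
}}

```text
time: 29.27
ee_pos: [0.5428, 0.2512, 0.0357]
eef_rot: [-0.04, 0.999, 0.0, 0.0]
ft_force: [-0.4, -0.1, 0.8]
width: 0.0544
grip_force: 10.0
```

{"api": "arm_command", "payload": {
  "xyz": [
    [0,0,0.015],
    [0,0,0.04],
    [0,0,0.07],
    [0,0,0.1],
    [0,-0.03,0.13],
    [0,-0.06,0.13],
    [0,-0.09,0.13],
    [0.005,-0.12,0.13],
    [0.01,-0.15,0.13],
    [0.015,-0.18,0.13],
    [0.02,-0.21,0.13],
    [0.025,-0.24,0.13],
    [0.028,-0.265,0.13],
    [0.029,-0.28,0.13],
    [0.029,-0.284,0.13],
    [0.029,-0.284,0.13],
    [0.029,-0.284,0.13]
  ],
  "rot": [
    [0,0,0],
    [0,0,0],
    [0,0,0],
    [0,0,0],
    [0,0,0],
    [0,0,0],
    [0,0,0],
    [0,0,0],
    [0,0,0],
    [0,0,0],
    [0,0,0],
    [0,0,0],
    [0,0,0],
    [0,0,0],
    [0,0,0],
    [0,0,0],
    [0,0,0]
  ]
}}

```text
time: 30.68
ee_pos: [0.5716, -0.0314, 0.1661]
eef_rot: [-0.041, 0.999, 0.0, 0.0]
ft_force: [-0.1, 0.3, -0.5]
width: 0.0543
grip_force: 10.0
```

Run:
```python
from h import *
st();m=r.camera_model('wrist');im=snap('wrist','w13.png')
print(find(r.spot_point,'cup1_c','wrist',m['T']));blue(im,m,.07)
for c in('scene','side'):
    s=r.camera_model(c);i=snap(c,c+'13.png');print(c,find(r.spot_point,'cup1_c',c,s['T']));blue(i,s,.068)
a=cv2.imread('pics/scene13.png')[120:240,300:440];cv2.imwrite('pics/x13.png',np.hstack([cv2.resize(a,(400,343)),cv2.resize(im[:,:,::-1],(400,343))]))
```

```text
t 30.7 [ 0.5716 -0.0314  0.1661] yaz 94.7 j [ 0.73  0.4  -0.93  1.64  0.34  1.27  1.38] F [-0.1  0.3 -0.5] w 0.0543 10.0
[([0.567, -0.031, 0.157], 0.81)]
[ 598   39   42   80 1809] [0.4453 0.1536 0.07  ]
[ 286  210   73   35 1087] [ 0.559  -0.0384  0.07  ]
[ 263  239  120   70 5492] [ 0.6002 -0.0283  0.07  ]
[287 343  72  14 702] [ 0.6587 -0.0239  0.07  ]
scene [([0.571, -0.027, 0.155], 0.95), ([0.427, -0.249, 0.0], 0.5), ([0.43, 0.042, 0.01], 0.47)]
[331 145  24  32 615] [ 0.7074 -0.1226  0.068 ]
[330 182  23  30 589] [ 0.5733 -0.0348  0.068 ]
[267 263  28  36 807] [0.4044 0.1959 0.068 ]
[190 295  32  38 967] [0.3981 0.3345 0.068 ]
side [([0.572, -0.032, 0.152], 0.68)]
[256 214  18  20 285] [ 0.5722 -0.0357  0.068 ]
[344 269  16  23 257] [0.454 0.204 0.068]
[376 315  19  25 317] [0.4445 0.3453 0.068 ]
```

View pics/x13.png

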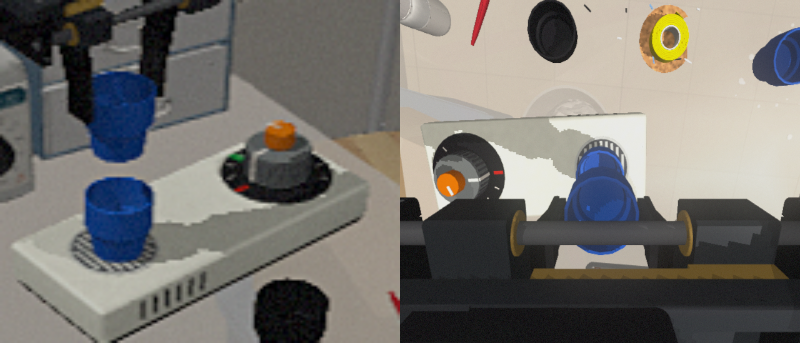

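The held cup is above the base cup (scene crop (122,115) over (118,220)). I compute the relative offset.

Run:
```python
from h import *
for c in('scene','side'):
    s=r.camera_model(c);i=cv2.imread(f'pics/{c}13.png')[:,:,::-1]
    for z in(.068,.158): print(c,z);blue(i,s,z)
    for P in [(.572,-.033,.065),(.572,-.033,.155)]: print(np.round(pix(s,P),1), [np.round(pix(s,np.add(P,d)),1) for d in((.01,0,0),(0,.01,0))])
```

```text
scene 0.068
[331 145  24  32 615] [ 0.7074 -0.1226  0.068 ]
[330 182  23  30 589] [ 0.5733 -0.0348  0.068 ]
[267 263  28  36 807] [0.4044 0.1959 0.068 ]
[190 295  32  38 967] [0.3981 0.3345 0.068 ]
scene 0.158
[331 145  24  32 615] [ 0.5716 -0.0351  0.158 ]
[330 182  23  30 589] [0.459  0.0387 0.158 ]
[267 263  28  36 807] [0.3171 0.2324 0.158 ]
[190 295  32  38 967] [0.3118 0.3489 0.158 ]
[340.6 197.4] [array([338.2, 195.2]), array([336.7, 198.7])]
[341.1 161.1] [array([338.5, 159.1]), array([337. , 162.4])]
side 0.068
[256 214  18  20 285] [ 0.5722 -0.0357  0.068 ]
[344 269  16  23 257] [0.454 0.204 0.068]
[376 315  19  25 317] [0.4445 0.3453 0.068 ]
side 0.158
[256 214  18  20 285] [0.5974 0.046  0.158 ]
[344 269  16  23 257] [0.4888 0.266  0.158 ]
[376 315  19  25 317] [0.4802 0.3957 0.158 ]
[265.  225.4] [array([261.1, 226.6]), array([266.4, 228.2])]
[262.7 198.9] [array([258.7, 200.1]), array([264.3, 201.6])]
```

{"api": "arm_command", "payload": {
  "xyz": [
    [0.001,0,-0.015],
    [0.001,0,-0.025],
    [0.001,0,-0.035],
    [0.001,0,-0.043],
    [0.001,0,-0.05],
    [0.001,0,-0.055],
    [0.001,0,-0.06],
    [0.001,0,-0.063],
    [0.001,0,-0.064],
    [0.001,0,-0.064]
  ],
  "rot": [
    [0,0,0],
    [0,0,0],
    [0,0,0],
    [0,0,0],
    [0,0,0],
    [0,0,0],
    [0,0,0],
    [0,0,0],
    [0,0,0],
    [0,0,0]
  ]
}}

```text
time: 31.82
ee_pos: [0.573, -0.0328, 0.1018]
eef_rot: [-0.04, 0.999, 0.0, 0.0]
ft_force: [0.2, 0.2, -1.5]
width: 0.0544
grip_force: 10.0
```

{"api": "arm_command", "payload": {
  "xyz": [
    [0,0,0],
    [0,0,0],
    [0,0,0],
    [0,0,0],
    [0,0,0],
    [0,0,0],
    [0,0,0.02],
    [0,0,0.05],
    [0,0,0.08],
    [-0.02,0.03,0.1],
    [-0.04,0.06,0.1],
    [-0.06,0.09,0.1],
    [-0.08,0.12,0.1],
    [-0.1,0.15,0.08],
    [-0.12,0.18,0.06],
    [-0.13,0.2,0.04],
    [-0.133,0.21,0.02],
    [-0.133,0.21,0.02],
    [-0.133,0.21,0.02]
  ],
  "rot": [
    [0,0,0],
    [0,0,0],
    [0,0,0],
    [0,0,0],
    [0,0,0],
    [0,0,0],
    [0,0,0],
    [0,0,0],
    [0,0,0],
    [0,0,0],
    [0,0,0],
    [0,0,0],
    [0,0,0],
    [0,0,0],
    [0,0,0],
    [0,0,0],
    [0,0,0],
    [0,0,0],
    [0,0,0]
  ],
  "grip": 1
}}

```text
time: 33.4
ee_pos: [0.4392, 0.1773, 0.1214]
eef_rot: [-0.041, 0.999, 0.0, -0.001]
ft_force: [0.5, -0.0, 0.8]
width: 0.0867
grip_force: 0.0
```

Run:
```python
from h import *
st();m=r.camera_model('wrist');im=snap('wrist','w14.png')
print(find(r.spot_point,'cup1_c','wrist',m['T']));blue(im,m,.03)
for c in('scene','side'):
    s=r.camera_model(c);i=snap(c,c+'14.png');print(c,find(r.spot_point,'cup1_c',c,s['T']),find(r.spot_point,'tape_c',c,s['T']));blue(i,s,.082)
    print(np.round([pix(s,(.572,-.033,z)) for z in (.04,.09,.116)]))
```

```text
t 33.4 [0.4392 0.1773 0.1214] yaz 94.7 j [ 0.53  0.24 -1.1   1.93  0.24  1.12  0.99] F [ 0.5 -0.   0.8] w 0.0867 0.0
[]
[ 289  214   78   60 2377] [0.4389 0.1761 0.03  ]
[ 509  219   80   59 2901] [0.4326 0.3383 0.03  ]
scene [([0.569, -0.031, 0.089], 0.84), ([0.441, 0.182, 0.027], 0.71), ([0.428, 0.044, 0.015], 0.2)] [([0.429, 0.044, 0.013], 0.94)]
[332 171  22  41 745] [ 0.5696 -0.0355  0.082 ]
[267 263  28  36 807] [0.3908 0.2016 0.082 ]
[190 295  32  38 970] [0.3848 0.3367 0.082 ]
[[341. 207.]
 [341. 188.]
 [341. 177.]]
side [([0.572, -0.035, 0.088], 0.63), ([0.59, -0.164, 0.044], 0.4)] [([0.427, 0.038, 0.008], 0.79)]
[256 205  18  29 402] [ 0.571  -0.0385  0.082 ]
[343 269  19  24 322] [0.4604 0.2156 0.082 ]
[376 315  19  25 321] [0.4499 0.3531 0.082 ]
[[266. 232.]
 [264. 218.]
 [264. 211.]]
```

{"api": "arm_command", "payload": {
  "xyz": [
    [0.002,0.002,-0.02],
    [0.002,0.002,-0.04],
    [0.002,0.002,-0.057],
    [0.002,0.002,-0.07],
    [0.002,0.002,-0.08],
    [0.002,0.002,-0.085],
    [0.002,0.002,-0.086],
    [0.002,0.002,-0.086]
  ],
  "rot": [
    [0,0,0],
    [0,0,0],
    [0,0,0],
    [0,0,0],
    [0,0,0],
    [0,0,0],
    [0,0,0],
    [0,0,0]
  ]
}}

```text
time: 34.47
ee_pos: [0.442, 0.1793, 0.0359]
eef_rot: [-0.04, 0.999, 0.0, 0.0]
ft_force: [0.3, 0.7, 0.5]
width: 0.0868
grip_force: 0.0
```

{"api": "arm_command", "payload": {
  "xyz": [
    [0,0,0],
    [0,0,0],
    [0,0,0],
    [0,0,0],
    [0,0,0],
    [0,0,0],
    [0,0,0],
    [0,0,0]
  ],
  "rot": [
    [0,0,0],
    [0,0,0],
    [0,0,0],
    [0,0,0],
    [0,0,0],
    [0,0,0],
    [0,0,0],
    [0,0,0]
  ],
  "grip": 0,
  "squeeze": 10
}}

```text
time: 35.13
ee_pos: [0.4418, 0.1792, 0.0357]
eef_rot: [-0.04, 0.999, 0.0, 0.0]
ft_force: [-0.8, 0.3, 1.4]
width: 0.053
grip_force: 9.9
```

{"api": "arm_command", "payload": {
  "xyz": [
    [0,0,0.015],
    [0,0,0.04],
    [0,0,0.07],
    [0,0,0.1],
    [0,0,0.13],
    [0.02,-0.02,0.16],
    [0.04,-0.045,0.165],
    [0.06,-0.075,0.165],
    [0.08,-0.105,0.165],
    [0.1,-0.135,0.165],
    [0.115,-0.165,0.165],
    [0.126,-0.19,0.165],
    [0.13,-0.205,0.165],
    [0.131,-0.212,0.165],
    [0.131,-0.212,0.165],
    [0.131,-0.212,0.165]
  ],
  "rot": [
    [0,0,0],
    [0,0,0],
    [0,0,0],
    [0,0,0],
    [0,0,0],
    [0,0,0],
    [0,0,0],
    [0,0,0],
    [0,0,0],
    [0,0,0],
    [0,0,0],
    [0,0,0],
    [0,0,0],
    [0,0,0],
    [0,0,0],
    [0,0,0]
  ]
}}

```text
time: 36.47
ee_pos: [0.5722, -0.0312, 0.2007]
eef_rot: [-0.041, 0.999, 0.0, -0.0]
ft_force: [-0.8, 1.2, -1.0]
width: 0.053
grip_force: 9.9
```

```bash
cat > chk.py <<'E'
from h import *
import sys
zh,zs=float(sys.argv[1]),float(sys.argv[2])
st()
for c in('scene','side'):
    s=r.camera_model(c);i=snap(c,f'{c}c{zh}.png');print(c,find(r.spot_point,'cup1_c',c,s['T']))
    for z in (zh,zs): blue(i,s,z)
m=r.camera_model('wrist');snap('wrist',f'wc{zh}.png');print(find(r.spot_point,'cup1_c','wrist',m['T']))
E
python3 chk.py 0.193 .082
```

```text
t 36.5 [ 0.5722 -0.0312  0.2007] yaz 94.7 j [ 0.75  0.38 -0.97  1.59  0.32  1.33  1.4 ] F [-0.8  1.2 -1. ] w 0.053 9.9
scene [([0.572, -0.031, 0.088], 0.98)]
[332 130  24  32 639] [ 0.5699 -0.0349  0.193 ]
[330 171  24  41 834] [0.4288 0.058  0.193 ]
[190 295  32  38 968] [0.2782 0.3545 0.193 ]
[332 130  24  32 639] [ 0.7503 -0.1514  0.082 ]
[330 171  24  41 834] [ 0.5734 -0.0349  0.082 ]
[190 295  32  38 968] [0.3847 0.3367 0.082 ]
side [([0.574, -0.031, 0.089], 0.79)]
[255 206  19  28 441] [0.6029 0.0639 0.193 ]
[255 206  19  28 441] [ 0.5714 -0.0385  0.082 ]
[([0.571, -0.03, 0.094], 0.65)]
```

{"api": "arm_command", "payload": {
  "xyz": [
    [0.001,-0.001,-0.02],
    [0.001,-0.001,-0.035],
    [0.001,-0.001,-0.045],
    [0.001,-0.001,-0.053],
    [0.001,-0.001,-0.06],
    [0.001,-0.001,-0.065],
    [0.001,-0.001,-0.069],
    [0.001,-0.001,-0.072],
    [0.001,-0.001,-0.073],
    [0.001,-0.001,-0.073]
  ],
  "rot": [
    [0,0,0],
    [0,0,0],
    [0,0,0],
    [0,0,0],
    [0,0,0],
    [0,0,0],
    [0,0,0],
    [0,0,0],
    [0,0,0],
    [0,0,0]
  ]
}}

```text
time: 37.6
ee_pos: [0.574, -0.0338, 0.1279]
eef_rot: [-0.04, 0.999, 0.0, 0.0]
ft_force: [0.1, -1.1, -0.3]
width: 0.053
grip_force: 9.9
```

{"api": "arm_command", "payload": {
  "xyz": [
    [0,0,0],
    [0,0,0],
    [0,0,0],
    [0,0,0],
    [0,0,0],
    [0,0,0],
    [0,0,0.02],
    [0,0,0.05],
    [0,0,0.08],
    [-0.015,0.035,0.1],
    [-0.03,0.07,0.1],
    [-0.045,0.105,0.1],
    [-0.06,0.14,0.1],
    [-0.075,0.175,0.1],
    [-0.09,0.21,0.1],
    [-0.105,0.245,0.09],
    [-0.12,0.28,0.06],
    [-0.132,0.315,0.03],
    [-0.138,0.35,0.01],
    [-0.14,0.362,-0.005]
  ],
  "rot": [
    [0,0,0],
    [0,0,0],
    [0,0,0],
    [0,0,0],
    [0,0,0],
    [0,0,0],
    [0,0,0],
    [0,0,0],
    [0,0,0],
    [0,0,0],
    [0,0,0],
    [0,0,0],
    [0,0,0],
    [0,0,0],
    [0,0,0],
    [0,0,0],
    [0,0,0],
    [0,0,0],
    [0,0,0],
    [0,0,0]
  ],
  "grip": 1
}}

```text
time: 39.27
ee_pos: [0.4319, 0.3312, 0.1216]
eef_rot: [-0.041, 0.999, 0.0, 0.0]
ft_force: [0.9, 0.5, 0.2]
width: 0.0871
grip_force: 0.0
```

{"api": "arm_command", "payload": {
  "xyz": [
    [0,0,0],
    [0,0,0]
  ],
  "rot": [
    [0,0,0],
    [0,0,0]
  ]
}}

```text
time: 39.43
ee_pos: [0.4322, 0.3292, 0.1216]
eef_rot: [-0.042, 0.999, 0.0, -0.001]
ft_force: [0.9, -0.0, 0.9]
width: 0.087
grip_force: 0.0
```

```bash
python3 chk.py 0.03 .095
python3 - <<'E'
from h import *
m=r.camera_model('wrist');blue(snap('wrist'),m,.03)
print(find(r.spot_point,'tape_c','side',r.camera_model('side')['T']))
E
```

```text
t 39.4 [0.4322 0.3292 0.1216] yaz 94.8 j [ 0.14  0.44 -1.06  1.76  0.41  1.19  0.62] F [ 0.9 -0.   0.9] w 0.087 0.0
scene [([0.571, -0.033, 0.091], 0.7)]
[ 330  161   24   51 1094] [ 0.6615 -0.0918  0.03  ]
[190 295  32  38 968] [0.4346 0.3284 0.03  ]
[ 330  161   24   51 1094] [ 0.5746 -0.0359  0.095 ]
[190 295  32  38 968] [0.3722 0.3388 0.095 ]
side [([0.572, -0.034, 0.089], 0.59)]
[255 197  18  37 531] [ 0.5525 -0.1014  0.03  ]
[376 316  20  28 344] [0.4315 0.3285 0.03  ]
[255 197  18  37 531] [ 0.5712 -0.0406  0.095 ]
[376 316  20  28 344] [0.4571 0.3646 0.095 ]
[]
[ 287  206   78   77 3600] [0.4317 0.3278 0.03  ]
[([0.426, 0.039, 0.009], 0.74)]
```

{"api": "arm_command", "payload": {
  "xyz": [
    [0.001,-0.001,-0.02],
    [0.001,-0.001,-0.04],
    [0.001,-0.001,-0.057],
    [0.001,-0.001,-0.07],
    [0.001,-0.001,-0.08],
    [0.001,-0.001,-0.085],
    [0.001,-0.001,-0.086],
    [0.001,-0.001,-0.086]
  ],
  "rot": [
    [0,0,0],
    [0,0,0],
    [0,0,0],
    [0,0,0],
    [0,0,0],
    [0,0,0],
    [0,0,0],
    [0,0,0]
  ]
}}

```text
time: 40.5
ee_pos: [0.4349, 0.3274, 0.0369]
eef_rot: [-0.04, 0.999, 0.0, 0.0]
ft_force: [-0.3, -1.0, 0.6]
width: 0.087
grip_force: 0.0
```

{"api": "arm_command", "payload": {
  "xyz": [
    [0,0,0],
    [0,0,0],
    [0,0,0],
    [0,0,0],
    [0,0,0],
    [0,0,0],
    [0,0,0],
    [0,0,0]
  ],
  "rot": [
    [0,0,0],
    [0,0,0],
    [0,0,0],
    [0,0,0],
    [0,0,0],
    [0,0,0],
    [0,0,0],
    [0,0,0]
  ],
  "grip": 0,
  "squeeze": 10
}}

```text
time: 41.17
ee_pos: [0.4348, 0.3272, 0.0367]
eef_rot: [-0.04, 0.999, 0.0, 0.0]
ft_force: [-0.7, -0.4, 1.5]
width: 0.0539
grip_force: 10.0
```

{"api": "arm_command", "payload": {
  "xyz": [
    [0,0,0.015],
    [0,0,0.04],
    [0,0,0.07],
    [0,0,0.1],
    [0,-0.02,0.13],
    [0.01,-0.05,0.16],
    [0.025,-0.085,0.19],
    [0.04,-0.12,0.195],
    [0.055,-0.155,0.195],
    [0.07,-0.19,0.195],
    [0.085,-0.225,0.195],
    [0.1,-0.26,0.195],
    [0.115,-0.295,0.195],
    [0.127,-0.325,0.195],
    [0.135,-0.345,0.195],
    [0.139,-0.357,0.195],
    [0.141,-0.361,0.195],
    [0.141,-0.361,0.195],
    [0.141,-0.361,0.195]
  ],
  "rot": [
    [0,0,0],
    [0,0,0],
    [0,0,0],
    [0,0,0],
    [0,0,0],
    [0,0,0],
    [0,0,0],
    [0,0,0],
    [0,0,0],
    [0,0,0],
    [0,0,0],
    [0,0,0],
    [0,0,0],
    [0,0,0],
    [0,0,0],
    [0,0,0],
    [0,0,0],
    [0,0,0],
    [0,0,0]
  ]
}}

```text
time: 42.75
ee_pos: [0.5754, -0.0318, 0.232]
eef_rot: [-0.041, 0.999, 0.0, 0.0]
ft_force: [-0.4, 0.6, -0.9]
width: 0.0539
grip_force: 10.0
```

```bash
python3 chk.py 0.223 .095
```

```text
t 42.8 [ 0.5754 -0.0318  0.232 ] yaz 94.7 j [ 0.76  0.37 -0.99  1.54  0.31  1.4   1.4 ] F [-0.4  0.6 -0.9] w 0.0539 10.0
scene [([0.592, -0.206, 0.058], 0.7), ([0.571, -0.031, 0.088], 0.5)]
[331 114  25  33 688] [ 0.577  -0.0385  0.223 ]
[ 330  161   24   51 1092] [0.4036 0.0741 0.223 ]
[331 114  25  33 688] [ 0.8027 -0.1839  0.095 ]
[ 330  161   24   51 1092] [ 0.5747 -0.0359  0.095 ]
side [([0.574, -0.032, 0.086], 0.53)]
[254 197  19  37 597] [0.6077 0.0782 0.223 ]
[254 197  19  37 597] [ 0.5709 -0.0416  0.095 ]
[]
```

{"api": "arm_command", "payload": {
  "xyz": [
    [-0.002,0.0,-0.02],
    [-0.002,0.0,-0.037],
    [-0.002,0.0,-0.048],
    [-0.002,0.0,-0.057],
    [-0.002,0.0,-0.064],
    [-0.002,0.0,-0.069],
    [-0.002,0.0,-0.073],
    [-0.002,0.0,-0.076],
    [-0.002,0.0,-0.077],
    [-0.002,0.0,-0.077]
  ],
  "rot": [
    [0,0,0],
    [0,0,0],
    [0,0,0],
    [0,0,0],
    [0,0,0],
    [0,0,0],
    [0,0,0],
    [0,0,0],
    [0,0,0],
    [0,0,0]
  ]
}}

```text
time: 43.88
ee_pos: [0.5739, -0.0338, 0.1547]
eef_rot: [-0.04, 0.999, 0.0, 0.0]
ft_force: [0.9, -0.4, -0.0]
width: 0.0537
grip_force: 10.0
```

{"api": "arm_command", "payload": {
  "xyz": [
    [0,0,0],
    [0,0,0],
    [0,0,0],
    [0,0,0],
    [0,0,0],
    [0,0,0],
    [0,0,0.02],
    [0,0,0.05],
    [0,0,0.08],
    [0,0,0.1],
    [-0.02,-0.03,0.1],
    [-0.04,-0.06,0.1],
    [-0.05,-0.08,0.1],
    [-0.05,-0.08,0.1],
    [-0.05,-0.08,0.1]
  ],
  "rot": [
    [0,0,0],
    [0,0,0],
    [0,0,0],
    [0,0,0],
    [0,0,0],
    [0,0,0],
    [0,0,0],
    [0,0,0],
    [0,0,0],
    [0,0,0],
    [0,0,0],
    [0,0,0],
    [0,0,0],
    [0,0,0],
    [0,0,0]
  ],
  "grip": 1
}}

```text
time: 45.13
ee_pos: [0.5233, -0.1155, 0.2547]
eef_rot: [-0.038, 0.999, -0.0, -0.0]
ft_force: [0.0, 0.3, 0.1]
width: 0.0872
grip_force: 0.0
```

```bash
python3 chk.py 0.108 .095;python3 - <<'E'
from h import *
s=r.camera_model('side');print(find(r.spot_point,'tape_c','side',s['T']),find(r.spot_point,'tape_c','scene',r.camera_model('scene')['T']))
a=cv2.imread('pics/scenec0.108.png')[120:320,280:480];b=cv2.imread('pics/sidec0.108.png')[150:350,180:380]
cv2.imwrite('pics/x15.png',np.hstack([cv2.resize(a,(400,400)),cv2.resize(b,(400,400))]))
E
```

```text
t 45.1 [ 0.5233 -0.1155  0.2547] yaz 94.4 j [ 1.    0.24 -1.    1.61  0.21  1.4   1.63] F [0.  0.3 0.1] w 0.0872 0.0
scene [([0.571, -0.033, 0.09], 0.59)]
[ 330  150   25   62 1368] [ 0.5763 -0.0374  0.108 ]
[ 330  150   25   62 1368] [ 0.5942 -0.0488  0.095 ]
side [([0.572, -0.034, 0.086], 0.68)]
[254 189  19  45 717] [ 0.5701 -0.0426  0.108 ]
[254 189  19  45 717] [ 0.5663 -0.055   0.095 ]
[]
[([0.428, 0.039, 0.007], 0.85), ([0.426, 0.042, -0.006], 0.53)] [([0.428, 0.042, 0.014], 0.73)]
```

View pics/x15.png

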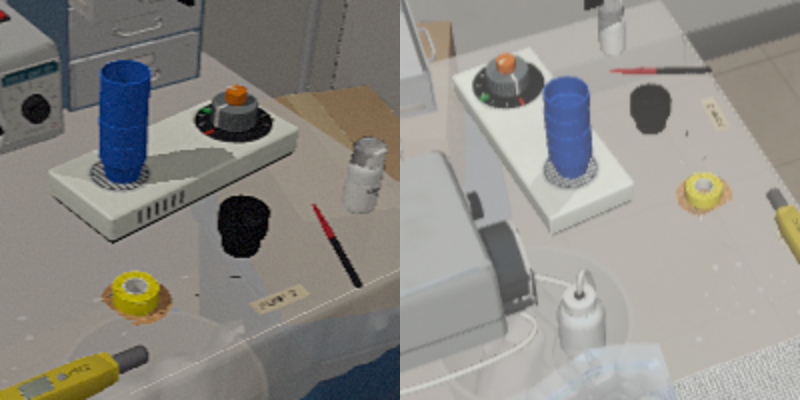

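All four cups are nested in one upright stack on the grille (x15 left, about (124,120)), the tape is on the mat at (136,292), and pen, meter and bottle are untouched. Next I turn the ring towards the mark.

{"api": "arm_command", "payload": {
  "xyz": [
    [0.015,-0.02,0],
    [0.03,-0.04,0],
    [0.045,-0.06,0],
    [0.06,-0.08,0],
    [0.07,-0.0895,-0.02],
    [0.07,-0.0895,-0.05],
    [0.07,-0.0895,-0.08],
    [0.07,-0.0895,-0.11],
    [0.07,-0.0895,-0.135],
    [0.07,-0.0895,-0.15],
    [0.07,-0.0895,-0.16],
    [0.07,-0.0895,-0.16],
    [0.07,-0.0895,-0.16]
  ],
  "rot": [
    [0,0,0.1],
    [0,0,0.2],
    [0,0,0.3],
    [0,0,0.35],
    [0,0,0.35],
    [0,0,0.35],
    [0,0,0.35],
    [0,0,0.35],
    [0,0,0.35],
    [0,0,0.35],
    [0,0,0.35],
    [0,0,0.35],
    [0,0,0.35]
  ]
}}

```text
time: 46.62
ee_pos: [0.5943, -0.2033, 0.0954]
eef_rot: [-0.214, 0.977, -0.0, 0.0]
ft_force: [1.1, -0.8, 0.9]
width: 0.0868
grip_force: 0.0
```

```bash
cat >> h.py <<'E'
def rel(f=None):
    m=r.camera_model('wrist');im=snap('wrist',f)[:,:,::-1]
    out=[]
    for z,lo,hi,r0,r1 in((.068,(0,0,185),(180,60,255),16,27),(.04,(40,90,50),(85,255,255),33,48),(.04,(0,130,80),(6,255,255),33,48),(.084,(0,0,170),(180,90,255),3,12)):
        t=top(m,im,*AX,z);k=cv2.inRange(cv2.cvtColor(t,cv2.COLOR_BGR2HSV),lo,hi)
        yy,xx=np.nonzero(k);x=(200-yy)*.3;y=(200-xx)*.3;q=np.hypot(x,y);s=(q>r0)&(q<r1)
        out.append((s.sum(),round(float(np.degrees(np.arctan2(-y[s].mean(),x[s].mean()))),1),np.round([x[s].mean(),y[s].mean()],1).tolist()) if s.any() else None)
    print('line,green,red,inner (cw deg from +x)',out)
E
python3 - <<'E'
from h import *
st();rel('w16.png')
E
```

```text
t 46.6 [ 0.5943 -0.2033  0.0954] yaz 114.7 j [ 0.92  0.61 -0.9   1.56  0.5   1.22  1.93] F [ 1.1 -0.8  0.9] w 0.0868 0.0
line,green,red,inner (cw deg from +x) [(np.int64(538), -88.4, [0.5, 19.2]), None, (np.int64(578), -96.6, [-4.5, 39.1]), (np.int64(295), -31.4, [6.1, 3.7])]
```

{"api": "arm_command", "payload": {
  "xyz": [
    [0,-0.001,-0.016],
    [0,-0.001,-0.032],
    [0,-0.001,-0.044],
    [0,-0.001,-0.047],
    [0,-0.001,-0.047],
    [0,-0.001,-0.047]
  ],
  "rot": [
    [0,0,0],
    [0,0,0],
    [0,0,0],
    [0,0,0],
    [0,0,0],
    [0,0,0]
  ]
}}

```text
time: 47.17
ee_pos: [0.5943, -0.2043, 0.0486]
eef_rot: [-0.213, 0.977, -0.0, 0.0]
ft_force: [-0.5, -0.1, 0.6]
width: 0.0872
grip_force: 0.0
```

{"api": "arm_command", "payload": {
  "xyz": [
    [0,0,0],
    [0,0,0],
    [0,0,0],
    [0,0,0],
    [0,0,0],
    [0,0,0],
    [0,0,0],
    [0,0,0]
  ],
  "rot": [
    [0,0,0],
    [0,0,0],
    [0,0,0],
    [0,0,0],
    [0,0,0],
    [0,0,0],
    [0,0,0],
    [0,0,0]
  ],
  "grip": 0,
  "squeeze": 10
}}

```text
time: 47.83
ee_pos: [0.5939, -0.2047, 0.0477]
eef_rot: [-0.213, 0.977, -0.0, 0.0]
ft_force: [0.6, -1.1, 1.2]
width: 0.0546
grip_force: 10.0
```

{"api": "arm_command", "payload": {
  "xyz": [
    [0,0,0],
    [0,0,0],
    [0,0,0],
    [0,0,0],
    [0,0,0],
    [0,0,0],
    [0,0,0],
    [0,0,0],
    [0,0,0],
    [0,0,0],
    [0,0,0]
  ],
  "rot": [
    [0,0,-0.1],
    [0,0,-0.2],
    [0,0,-0.3],
    [0,0,-0.4],
    [0,0,-0.5],
    [0,0,-0.6],
    [0,0,-0.7],
    [0,0,-0.8],
    [0,0,-0.85],
    [0,0,-0.85],
    [0,0,-0.85]
  ]
}}

```text
time: 48.75
ee_pos: [0.5939, -0.2044, 0.0477]
eef_rot: [0.207, 0.978, -0.0, 0.0]
ft_force: [1.0, -0.6, 0.1]
width: 0.0548
grip_force: 10.0
```

{"api": "arm_command", "payload": {
  "xyz": [
    [0,0,0],
    [0,0,0],
    [0,0,0],
    [0,0,0],
    [0,0,0],
    [0,0,0],
    [0,0,0.02],
    [0,0,0.04],
    [0,0,0.045],
    [0,0,0.045],
    [0,0,0.045],
    [0,0,0.045],
    [0,0,0.045],
    [0,0,0.045],
    [0,0,0.045],
    [0,0,0.045]
  ],
  "rot": [
    [0,0,0],
    [0,0,0],
    [0,0,0],
    [0,0,0],
    [0,0,0],
    [0,0,0],
    [0,0,0],
    [0,0,0],
    [0,0,0.1],
    [0,0,0.2],
    [0,0,0.3],
    [0,0,0.4],
    [0,0,0.5],
    [0,0,0.6],
    [0,0,0.6],
    [0,0,0.6]
  ],
  "grip": 1
}}

```text
time: 50.08
ee_pos: [0.5937, -0.2044, 0.0925]
eef_rot: [-0.088, 0.996, 0.0, -0.0]
ft_force: [-0.0, 0.6, 0.5]
width: 0.087
grip_force: 0.0
```

Run:
```python
from h import *
st();rel('w17.png')
```

```text
t 50.1 [ 0.5937 -0.2044  0.0925] yaz 100.1 j [ 0.88  0.59 -0.85  1.57  0.46  1.2   1.7 ] F [-0.   0.6  0.5] w 0.087 0.0
line,green,red,inner (cw deg from +x) [(np.int64(285), -42.2, [14.1, 12.8]), None, (np.int64(589), -96.6, [-4.5, 39.0]), (np.int64(265), -32.3, [6.1, 3.8])]
```

{"api": "arm_command", "payload": {
  "xyz": [
    [0,0,-0.016],
    [0,0,-0.032],
    [0,0,-0.042],
    [0,0,-0.045],
    [0,0,-0.045],
    [0,0,-0.045]
  ],
  "rot": [
    [0,0,0],
    [0,0,0],
    [0,0,0],
    [0,0,0],
    [0,0,0],
    [0,0,0]
  ]
}}

```text
time: 50.63
ee_pos: [0.5941, -0.2043, 0.0481]
eef_rot: [-0.09, 0.996, 0.0, 0.0]
ft_force: [-0.5, -0.2, 1.2]
width: 0.0872
grip_force: 0.0
```

{"api": "arm_command", "payload": {
  "xyz": [
    [0,0,0],
    [0,0,0],
    [0,0,0],
    [0,0,0],
    [0,0,0],
    [0,0,0],
    [0,0,0],
    [0,0,0]
  ],
  "rot": [
    [0,0,0],
    [0,0,0],
    [0,0,0],
    [0,0,0],
    [0,0,0],
    [0,0,0],
    [0,0,0],
    [0,0,0]
  ],
  "grip": 0,
  "squeeze": 10
}}

```text
time: 51.3
ee_pos: [0.5938, -0.2046, 0.0477]
eef_rot: [-0.09, 0.996, -0.0, 0.0]
ft_force: [-0.3, 0.2, 0.1]
width: 0.055
grip_force: 10.0
```

{"api": "arm_command", "payload": {
  "xyz": [
    [0,0,0],
    [0,0,0],
    [0,0,0],
    [0,0,0],
    [0,0,0],
    [0,0,0],
    [0,0,0],
    [0,0,0],
    [0,0,0]
  ],
  "rot": [
    [0,0,-0.1],
    [0,0,-0.2],
    [0,0,-0.3],
    [0,0,-0.4],
    [0,0,-0.46],
    [0,0,-0.49],
    [0,0,-0.497],
    [0,0,-0.497],
    [0,0,-0.497]
  ]
}}

```text
time: 52.05
ee_pos: [0.5938, -0.2045, 0.0477]
eef_rot: [0.157, 0.988, 0.0, 0.0]
ft_force: [-0.5, -1.0, 0.7]
width: 0.0549
grip_force: 10.0
```

{"api": "arm_command", "payload": {
  "xyz": [
    [0,0,0],
    [0,0,0],
    [0,0,0],
    [0,0,0],
    [0,0,0],
    [0,0,0],
    [0,0,0.02],
    [0,0,0.05],
    [0,0,0.08],
    [-0.02,0,0.11],
    [-0.05,0,0.14],
    [-0.07,0,0.16],
    [-0.07,0,0.16],
    [-0.07,0,0.16]
  ],
  "rot": [
    [0,0,0],
    [0,0,0],
    [0,0,0],
    [0,0,0],
    [0,0,0],
    [0,0,0],
    [0,0,0],
    [0,0,0],
    [0,0,0],
    [0,0,0],
    [0,0,0],
    [0,0,0],
    [0,0,0],
    [0,0,0]
  ],
  "grip": 1
}}

```text
time: 53.22
ee_pos: [0.5237, -0.2051, 0.209]
eef_rot: [0.158, 0.987, -0.001, 0.001]
ft_force: [-0.6, 0.1, -0.8]
width: 0.0869
grip_force: 0.0
```

Run:
```python
from h import *
st();m=r.camera_model('wrist');im=snap('wrist','w18.png')[:,:,::-1]
cv2.imwrite('pics/k18.png',np.hstack([top(m,im,*AX,.04),top(m,im,*AX,.068)]));rel()
for l in('ring_point','mark_point','inner_point'):print(l,find(r.spot_point,l,'wrist',m['T']))
```

```text
t 53.2 [ 0.5237 -0.2051  0.209 ] yaz 71.8 j [ 0.98  0.3  -0.82  1.62  0.23  1.32  1.38] F [-0.6  0.1 -0.8] w 0.0869 0.0
line,green,red,inner (cw deg from +x) [None, None, (np.int64(585), -96.5, [-4.4, 39.1]), None]
ring_point []
mark_point []
inner_point [([0.605, -0.205, 0.083], 0.83)]
```

View pics/k18.png

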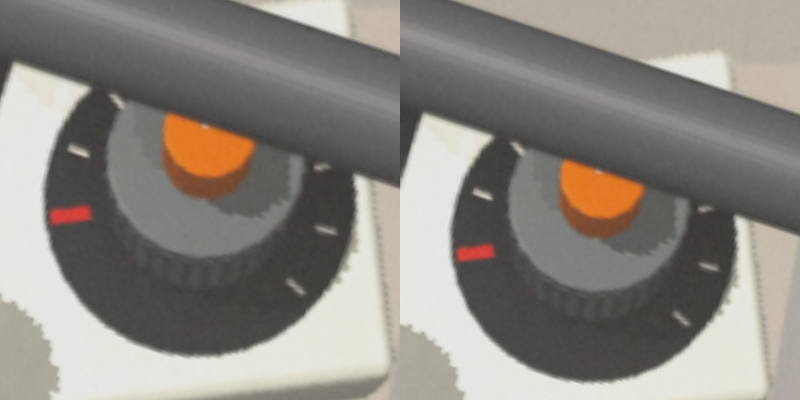

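The rod hides the mark in that view. I raise the tool and measure numerically.

{"api": "arm_command", "payload": {
  "xyz": [
    [-0.01,0,0.03],
    [-0.01,0,0.06],
    [-0.01,0,0.09],
    [-0.01,0,0.1],
    [-0.01,0,0.1],
    [-0.01,0,0.1]
  ],
  "rot": [
    [0,0,0],
    [0,0,0],
    [0,0,0],
    [0,0,0],
    [0,0,0],
    [0,0,0]
  ]
}}

```text
time: 53.97
ee_pos: [0.514, -0.2042, 0.3068]
eef_rot: [0.157, 0.988, 0.0, -0.0]
ft_force: [-0.4, -0.4, -0.7]
width: 0.087
grip_force: 0.0
```

Run:
```python
from h import *
import h
st()
m=r.camera_model('wrist');im=snap('wrist','w19.png')[:,:,::-1]
def fit(z,lo,hi,rmax=45,amin=400):
    t=top(m,im,.5935,-.205,z,n=800);k=cv2.inRange(cv2.cvtColor(t,cv2.COLOR_BGR2HSV),lo,hi)
    n,l,q,ce=cv2.connectedComponentsWithStats(k);return [(q[i].tolist(),np.round((400-ce[i][::-1])*.15,1).tolist()) for i in range(1,n) if q[i,4]>amin and np.hypot(*((400-ce[i])*.15))<rmax]
print('white68',fit(.068,(0,0,185),(180,60,255),40,60))
print('green40',fit(.04,(40,90,50),(85,255,255)))
print('red40',fit(.04,(0,130,80),(6,255,255)))
print('orange84',fit(.084,(5,150,80),(20,255,255)))
print('white84',fit(.084,(0,0,170),(180,90,255),14,60))
print('grey68',fit(.068,(0,0,95),(180,40,150),30,3000))
for l in('ring_point','mark_point','inner_point','knob_axis'):print(l,find(r.spot_point,l,'wrist',m['T']))
print('tape',[find(r.spot_point,'tape_c',c,r.camera_model(c)['T']) for c in ('scene','side') if snap(c) is not None])
```

```text
t 54.0 [ 0.514  -0.2042  0.3068] yaz 71.9 j [ 1.01  0.23 -0.84  1.48  0.17  1.51  1.42] F [-0.4 -0.4 -0.7] w 0.087 0.0
white68 [([0, 0, 800, 800, 280644], [-0.3, 3.5]), ([460, 215, 9, 11, 66], [26.9, -9.6]), ([324, 217, 47, 76, 1710], [21.9, 8.0]), ([362, 291, 42, 61, 1142], [11.9, 2.5]), ([147, 368, 31, 12, 149], [4.1, 35.7])]
green40 [([273, 104, 59, 70, 2735], [39.6, 14.5])]
red40 [([100, 411, 83, 36, 2266], [-4.4, 38.8])]
orange84 [([318, 323, 161, 165, 18578], [-1.6, 0.1])]
white84 [([0, 6, 800, 794, 282274], [-4.6, 5.5]), ([318, 262, 83, 134, 3417], [11.1, 6.4])]
grey68 [([98, 172, 584, 583, 10125], [-13.9, 2.8]), ([212, 202, 375, 390, 75044], [-2.3, 0.8])]
ring_point [([0.63, -0.19, 0.038], 0.82)]
mark_point [([0.629, -0.19, 0.042], 0.45)]
inner_point [([0.607, -0.201, 0.083], 0.88)]
knob_axis [([0.595, -0.204, 0.057], 0.86)]
tape [[], [([0.412, 0.016, 0.007], 0.55)]]
```

Ring line and green mark agree (both −20.2°). The tape reading has changed, so I check whether it was knocked.

Run:
```python
from h import *
for c in('scene','side'):
    s=r.camera_model(c);im=snap(c,c+'20.png')
    print(c,find(r.spot_point,'tape_c',c,s['T']),find(r.spot_point,'mat',c,s['T']))
    for f in (c+'8.png',c+'20.png'):
        h=cv2.cvtColor(cv2.imread('pics/'+f),cv2.COLOR_BGR2HSV);k=cv2.inRange(h,(24,150,100),(34,255,255))
        n,l,q,ce=cv2.connectedComponentsWithStats(k)
        print(f,[(q[i].tolist(),np.round(ray(s,*ce[i],.012),3).tolist()) for i in range(1,n) if q[i,4]>40])
```

```text
scene [([0.408, 0.025, 0.01], 0.56), ([0.594, -0.207, 0.06], 0.32)] [([0.423, 0.041, 0.001], 0.86), ([0.605, -0.198, 0.084], 0.72)]
scene8.png [([336, 256, 24, 22, 333], [0.422, 0.045, 0.012]), ([273, 296, 67, 41, 1016], [0.356, 0.176, 0.012]), ([19, 391, 9, 10, 69], [0.435, 0.624, 0.012])]
scene20.png [([350, 258, 23, 22, 333], [0.404, 0.025, 0.012]), ([273, 296, 67, 41, 934], [0.358, 0.176, 0.012]), ([19, 391, 10, 10, 68], [0.435, 0.624, 0.012])]
side [([0.408, 0.018, 0.006], 0.84), ([0.386, -0.182, -0.006], 0.69)] [([0.426, 0.046, -0.002], 0.85), ([0.572, -0.033, 0.061], 0.28)]
side8.png []
side20.png []
```

The tape was knocked to about (0.407, 0.021) after the ring was turned. To keep the order, I switch off again, re-lay the tape, then set the ring once more.

{"api": "arm_command", "payload": {
  "xyz": [
    [0.02,0,-0.02],
    [0.04,0,-0.05],
    [0.06,0,-0.08],
    [0.08,0,-0.11],
    [0.08,0,-0.14],
    [0.08,0,-0.17],
    [0.08,0,-0.2],
    [0.08,0,-0.22],
    [0.08,0,-0.235],
    [0.08,0,-0.248],
    [0.08,0,-0.256],
    [0.08,0,-0.259],
    [0.08,0,-0.259],
    [0.08,0,-0.259]
  ],
  "rot": [
    [0,0,-0.1],
    [0,0,-0.17],
    [0,0,-0.17],
    [0,0,-0.17],
    [0,0,-0.17],
    [0,0,-0.17],
    [0,0,-0.17],
    [0,0,-0.17],
    [0,0,-0.17],
    [0,0,-0.17],
    [0,0,-0.17],
    [0,0,-0.17],
    [0,0,-0.17],
    [0,0,-0.17]
  ]
}}

```text
time: 55.88
ee_pos: [0.5944, -0.2045, 0.0496]
eef_rot: [0.241, 0.971, -0.0, 0.001]
ft_force: [1.1, 0.2, 0.5]
width: 0.0868
grip_force: 0.0
```

{"api": "arm_command", "payload": {
  "xyz": [
    [0,0,0],
    [0,0,0],
    [0,0,0],
    [0,0,0],
    [0,0,0],
    [0,0,0],
    [0,0,0]
  ],
  "rot": [
    [0,0,0],
    [0,0,0],
    [0,0,0],
    [0,0,0],
    [0,0,0],
    [0,0,0],
    [0,0,0]
  ],
  "grip": 0,
  "squeeze": 10
}}

```text
time: 56.47
ee_pos: [0.5938, -0.2044, 0.0487]
eef_rot: [0.241, 0.971, 0.0, 0.0]
ft_force: [-0.1, 0.2, 0.7]
width: 0.0549
grip_force: 10.0
```

{"api": "arm_command", "payload": {
  "xyz": [
    [0,0,0],
    [0,0,0],
    [0,0,0],
    [0,0,0],
    [0,0,0],
    [0,0,0],
    [0,0,0],
    [0,0,0],
    [0,0,0],
    [0,0,0],
    [0,0,0],
    [0,0,0]
  ],
  "rot": [
    [0,0,0.1],
    [0,0,0.2],
    [0,0,0.3],
    [0,0,0.4],
    [0,0,0.5],
    [0,0,0.6],
    [0,0,0.7],
    [0,0,0.8],
    [0,0,0.9],
    [0,0,1.0],
    [0,0,1.0],
    [0,0,1.0]
  ]
}}

```text
time: 57.47
ee_pos: [0.5938, -0.2048, 0.0487]
eef_rot: [-0.252, 0.968, -0.0, 0.0]
ft_force: [0.3, -1.4, 0.6]
width: 0.0547
grip_force: 10.0
```

{"api": "arm_command", "payload": {
  "xyz": [
    [0,0,0],
    [0,0,0],
    [0,0,0],
    [0,0,0],
    [0,0,0],
    [0,0,0],
    [0,0,0.02],
    [0,0,0.04],
    [0,0,0.045],
    [0,0,0.045],
    [0,0,0.045],
    [0,0,0.045],
    [0,0,0.045],
    [0,0,0.045],
    [0,0,0.045],
    [0,0,0.045],
    [0,0,0.045],
    [0,0,0.045]
  ],
  "rot": [
    [0,0,0],
    [0,0,0],
    [0,0,0],
    [0,0,0],
    [0,0,0],
    [0,0,0],
    [0,0,0],
    [0,0,0],
    [0,0,-0.1],
    [0,0,-0.2],
    [0,0,-0.3],
    [0,0,-0.4],
    [0,0,-0.5],
    [0,0,-0.6],
    [0,0,-0.7],
    [0,0,-0.8],
    [0,0,-0.8],
    [0,0,-0.8]
  ],
  "grip": 1
}}

```text
time: 58.97
ee_pos: [0.5938, -0.2043, 0.0936]
eef_rot: [0.141, 0.99, -0.0, -0.0]
ft_force: [-0.4, 0.1, -0.5]
width: 0.087
grip_force: 0.0
```

Run:
```python
from h import *
st();rel('w21.png')
```

```text
t 59.0 [ 0.5938 -0.2043  0.0936] yaz 73.8 j [ 0.85  0.56 -0.79  1.57  0.42  1.19  1.26] F [-0.4  0.1 -0.5] w 0.087 0.0
line,green,red,inner (cw deg from +x) [None, (np.int64(124), -23.1, [36.8, 15.7]), (np.int64(562), -96.7, [-4.6, 38.9]), None]
```

{"api": "arm_command", "payload": {
  "xyz": [
    [0,0,-0.016],
    [0,0,-0.032],
    [0,0,-0.042],
    [0,0,-0.045],
    [0,0,-0.045],
    [0,0,-0.045]
  ],
  "rot": [
    [0,0,0],
    [0,0,0],
    [0,0,0],
    [0,0,0],
    [0,0,0],
    [0,0,0]
  ]
}}

```text
time: 59.52
ee_pos: [0.5941, -0.2043, 0.0491]
eef_rot: [0.143, 0.99, 0.0, 0.0]
ft_force: [0.4, -0.9, 0.1]
width: 0.0869
grip_force: 0.0
```

{"api": "arm_command", "payload": {
  "xyz": [
    [0,0,0],
    [0,0,0],
    [0,0,0],
    [0,0,0],
    [0,0,0],
    [0,0,0],
    [0,0,0]
  ],
  "rot": [
    [0,0,0],
    [0,0,0],
    [0,0,0],
    [0,0,0],
    [0,0,0],
    [0,0,0],
    [0,0,0]
  ],
  "grip": 0,
  "squeeze": 8
}}

```text
time: 60.1
ee_pos: [0.5938, -0.2045, 0.0487]
eef_rot: [0.143, 0.99, -0.0, 0.0]
ft_force: [-0.2, 1.1, 1.5]
width: 0.0549
grip_force: 8.0
```

{"api": "arm_command", "payload": {
  "xyz": [
    [0,0,0],
    [0,0,0],
    [0,0,0],
    [0,0,0],
    [0,0,0],
    [0,0,0],
    [0,0,0],
    [0,0,0]
  ],
  "rot": [
    [0,0,0.1],
    [0,0,0.2],
    [0,0,0.3],
    [0,0,0.36],
    [0,0,0.42],
    [0,0,0.48],
    [0,0,0.5],
    [0,0,0.5]
  ]
}}

```text
time: 60.77
ee_pos: [0.5937, -0.2046, 0.0485]
eef_rot: [-0.106, 0.994, 0.0, -0.0]
ft_force: [-0.8, -1.1, -0.3]
width: 0.0549
grip_force: 8.0
```

{"api": "arm_command", "payload": {
  "xyz": [
    [0,0,0],
    [0,0,0],
    [0,0,0],
    [0,0,0],
    [0,0,0],
    [0,0,0],
    [0,0,0.02],
    [0,0,0.05],
    [0,0,0.08],
    [-0.02,0,0.11],
    [-0.04,0,0.14],
    [-0.06,0,0.17],
    [-0.08,0,0.2],
    [-0.08,0,0.23],
    [-0.08,0,0.25],
    [-0.08,0,0.25],
    [-0.08,0,0.25]
  ],
  "rot": [
    [0,0,0],
    [0,0,0],
    [0,0,0],
    [0,0,0],
    [0,0,0],
    [0,0,0],
    [0,0,0],
    [0,0,0],
    [0,0,0],
    [0,0,0],
    [0,0,0],
    [0,0,0],
    [0,0,0],
    [0,0,0],
    [0,0,0],
    [0,0,0],
    [0,0,0]
  ],
  "grip": 1
}}

```text
time: 62.18
ee_pos: [0.5142, -0.2044, 0.2995]
eef_rot: [-0.106, 0.994, -0.001, 0.001]
ft_force: [-0.2, 0.2, -0.1]
width: 0.0869
grip_force: 0.0
```

```bash
cat > k.py <<'E'
from h import *
st()
m=r.camera_model('wrist');im=snap('wrist')[:,:,::-1]
def fit(z,lo,hi,rmax=45,amin=400):
    t=top(m,im,.5935,-.205,z,n=800);k=cv2.inRange(cv2.cvtColor(t,cv2.COLOR_BGR2HSV),lo,hi)
    n,l,q,ce=cv2.connectedComponentsWithStats(k);return [(q[i].tolist(),np.round((400-ce[i][::-1])*.15,1).tolist()) for i in range(1,n) if q[i,4]>amin and np.hypot(*((400-ce[i])*.15))<rmax]
print('white68',fit(.068,(0,0,185),(180,60,255),28,300))
print('green40',fit(.04,(40,90,50),(85,255,255)))
print('red40',fit(.04,(0,130,80),(6,255,255)))
print('white84',fit(.084,(0,0,170),(180,90,255),14,60))
print('grey68',fit(.068,(0,0,95),(180,40,150),30,3000))
for l in('ring_point','tape_c','mat','inner_point'): print(l,find(r.spot_point,l,'wrist',m['T']))
for c in('scene','side'):
    s=r.camera_model(c);i=snap(c);print(c,[find(r.spot_point,l,c,s['T']) for l in('tape_c','mat','cup1_c')])
    if c=='scene':
        k=cv2.inRange(cv2.cvtColor(i,cv2.COLOR_RGB2HSV),(24,150,100),(34,255,255));n,l,q,ce=cv2.connectedComponentsWithStats(k)
        print([(q[j].tolist(),np.round(ray(s,*ce[j],.012),3).tolist()) for j in range(1,n) if q[j,4]>150])
    blue(i,s,.108)
E
python3 k.py
```

```text
t 62.2 [ 0.5142 -0.2044  0.2995] yaz 102.2 j [ 1.15  0.28 -1.03  1.49  0.24  1.5   1.9 ] F [-0.2  0.2 -0.1] w 0.0869 0.0
white68 [([0, 38, 800, 762, 248233], [-5.3, -6.8]), ([352, 290, 45, 59, 1160], [12.0, 3.9]), ([211, 400, 89, 34, 2080], [-2.4, 21.7])]
green40 [([274, 105, 60, 58, 2466], [40.2, 14.5])]
red40 [([99, 411, 83, 37, 2247], [-4.4, 39.1])]
white84 [([0, 90, 800, 710, 251133], [-10.2, -3.9]), ([351, 327, 53, 67, 1489], [5.7, 3.3])]
grey68 [([115, 173, 583, 584, 10156], [-14.1, -0.4]), ([203, 201, 378, 387, 72982], [-2.1, -0.3])]
ring_point [([0.588, -0.164, 0.036], 0.69)]
tape_c [([0.407, 0.023, 0.009], 0.59)]
mat [([0.425, 0.04, -0.0], 0.66)]
inner_point [([0.604, -0.206, 0.082], 0.72)]
scene [[([0.408, 0.025, 0.012], 0.77)], [([0.425, 0.04, 0.0], 0.75)], [([0.572, -0.03, 0.093], 0.48)]]
[([350, 258, 23, 22, 332], [0.404, 0.025, 0.012]), ([273, 296, 66, 41, 915], [0.358, 0.176, 0.012])]
[ 330  150   25   62 1368] [ 0.5764 -0.0374  0.108 ]
side [[([0.411, 0.017, 0.008], 0.73), ([0.607, -0.2, 0.083], 0.39)], [([0.425, 0.045, -0.001], 0.87), ([0.353, 0.155, -0.002], 0.21)], [([0.577, -0.031, 0.09], 0.56)]]
[254 189  19  45 716] [ 0.5706 -0.042   0.108 ]
```

Ring is back at off. Next is the tape.

{"api": "arm_command", "payload": {
  "xyz": [
    [-0.03,0.0,0],
    [-0.06,0.02,0],
    [-0.085,0.05,0],
    [-0.094,0.085,0],
    [-0.1,0.12,0],
    [-0.1,0.155,0],
    [-0.1,0.19,-0.02],
    [-0.1,0.215,-0.05],
    [-0.1,0.224,-0.08],
    [-0.1,0.226,-0.11],
    [-0.1,0.226,-0.13],
    [-0.1,0.226,-0.14],
    [-0.1,0.226,-0.14],
    [-0.1,0.226,-0.14]
  ],
  "rot": [
    [0,0,-0.1],
    [0,0,-0.2],
    [0,0,-0.3],
    [0,0,-0.4],
    [0,0,-0.5],
    [0,0,-0.6],
    [0,0,-0.7],
    [0,0,-0.7],
    [0,0,-0.7],
    [0,0,-0.7],
    [0,0,-0.7],
    [0,0,-0.7],
    [0,0,-0.7],
    [0,0,-0.7]
  ]
}}

```text
time: 64.0
ee_pos: [0.4137, 0.0217, 0.1588]
eef_rot: [0.241, 0.971, 0.0, -0.0]
ft_force: [-0.1, 0.0, 1.1]
width: 0.0871
grip_force: 0.0
```

Run:
```python
from h import *
st();m=r.camera_model('wrist');im=snap('wrist','w22.png')
for l in('mat','tape_c'): print(l,find(r.spot_point,l,'wrist',m['T']))
k=cv2.inRange(cv2.cvtColor(im,cv2.COLOR_RGB2HSV),(24,150,90),(34,255,255));n,l,q,ce=cv2.connectedComponentsWithStats(k)
print([(q[j].tolist(),np.round(ray(m,*ce[j],.018),3).tolist(),np.round(ray(m,q[j,0]+q[j,2]/2,q[j,1]+q[j,3]/2,.016),3).tolist()) for j in range(1,n) if q[j,4]>300])
```

```text
t 64.0 [0.4137 0.0217 0.1588] yaz 62.1 j [ 1.41 -0.2  -1.41  2.01 -0.21  1.17  1.17] F [-0.1  0.   1.1] w 0.0871 0.0
mat [([0.426, 0.04, -0.004], 0.63)]
tape_c [([0.408, 0.023, 0.01], 0.59)]
[([384, 13, 163, 107, 5569], [0.353, 0.177, 0.018], [0.352, 0.179, 0.016]), ([292, 193, 54, 55, 1607], [0.405, 0.023, 0.018], [0.406, 0.023, 0.016])]
```

{"api": "arm_command", "payload": {
  "xyz": [
    [-0.003,0.001,-0.015],
    [-0.006,0.001,-0.03],
    [-0.007,0.001,-0.045],
    [-0.007,0.001,-0.06],
    [-0.007,0.001,-0.06]
  ],
  "rot": [
    [0,0,0],
    [0,0,0],
    [0,0,0],
    [0,0,0],
    [0,0,0]
  ]
}}

```text
time: 64.57
ee_pos: [0.4056, 0.0228, 0.0967]
eef_rot: [0.241, 0.97, 0.002, -0.002]
ft_force: [-1.1, 0.1, 0.0]
width: 0.0871
grip_force: 0.0
```

```bash
python3 -c "
from h import *
st()"
```

```text
t 64.6 [0.4056 0.0228 0.0967] yaz 62.1 j [ 1.27  0.12 -1.45  2.1   0.14  1.03  0.84] F [-1.1  0.1  0. ] w 0.0871 0.0
```

{"api": "arm_command", "payload": {
  "xyz": [
    [0.01,0,0.03],
    [0.02,0,0.05],
    [0.02,0,0.05],
    [0.02,0,0.05],
    [0.02,0,0.05],
    [0.02,0,0.05],
    [0.02,0,0.05],
    [0.02,0,0.05],
    [0.02,0,0.05],
    [0.02,0,0.05]
  ],
  "rot": [
    [0,0,0],
    [0,0,0],
    [0,0,-0.1],
    [0,0,-0.2],
    [0,0,-0.3],
    [0,0,-0.4],
    [0,0,-0.5],
    [0,0,-0.6],
    [0,0,-0.7],
    [0,0,-0.7]
  ]
}}

```text
time: 65.4
ee_pos: [0.4274, 0.0228, 0.1499]
eef_rot: [0.561, 0.828, 0.0, 0.001]
ft_force: [0.5, -0.1, -0.9]
width: 0.0868
grip_force: 0.0
```

```bash
python3 -c "
from h import *
st()"
```

```text
t 65.4 [0.4274 0.0228 0.1499] yaz 21.8 j [ 1.26  0.03 -1.39  2.    0.03  1.14  0.23] F [ 0.5 -0.1 -0.9] w 0.0868 0.0
```

{"api": "arm_command", "payload": {
  "xyz": [
    [0,0,-0.02],
    [0,0,-0.04],
    [0,0,-0.06],
    [0,0,-0.075],
    [0,0,-0.085],
    [0,0,-0.085],
    [0,0,-0.085]
  ],
  "rot": [
    [0,0,0],
    [0,0,0],
    [0,0,0],
    [0,0,0],
    [0,0,0],
    [0,0,0],
    [0,0,0]
  ]
}}

```text
time: 65.98
ee_pos: [0.427, 0.0228, 0.0644]
eef_rot: [0.558, 0.83, 0.0, 0.0]
ft_force: [0.0, -0.0, 0.7]
width: 0.0871
grip_force: 0.0
```

```bash
python3 -c "
from h import *
st();print(r.read_state()['joint_positions'][2])"
```

```text
t 66.0 [0.427  0.0228 0.0644] yaz 22.1 j [ 1.03  0.28 -1.27  2.09  0.32  0.99 -0.02] F [ 0.  -0.   0.7] w 0.0871 0.0
-1.2690623386740079
```

{"api": "arm_command", "payload": {
  "xyz": [
    [-0.01,0,0],
    [-0.02,0,-0.005],
    [-0.021,0,-0.018],
    [-0.021,0,-0.03],
    [-0.021,0,-0.04],
    [-0.021,0,-0.047],
    [-0.021,0,-0.052],
    [-0.021,0,-0.055],
    [-0.021,0,-0.055],
    [-0.021,0,-0.055]
  ],
  "rot": [
    [0,0,0],
    [0,0,0],
    [0,0,0],
    [0,0,0],
    [0,0,0],
    [0,0,0],
    [0,0,0],
    [0,0,0],
    [0,0,0],
    [0,0,0]
  ]
}}

```text
time: 66.82
ee_pos: [0.4061, 0.0227, 0.009]
eef_rot: [0.559, 0.829, 0.0, 0.0]
ft_force: [-0.5, -0.1, 0.3]
width: 0.087
grip_force: 0.0
```

{"api": "arm_command", "payload": {
  "xyz": [
    [0,0,0],
    [0,0,0],
    [0,0,0],
    [0,0,0],
    [0,0,0],
    [0,0,0],
    [0,0,0],
    [0,0,0],
    [0,0,0]
  ],
  "rot": [
    [0,0,0],
    [0,0,0],
    [0,0,0],
    [0,0,0],
    [0,0,0],
    [0,0,0],
    [0,0,0],
    [0,0,0],
    [0,0,0]
  ],
  "grip": 0,
  "squeeze": 12
}}

```text
time: 67.57
ee_pos: [0.4058, 0.0226, 0.0086]
eef_rot: [0.559, 0.829, 0.0, 0.0]
ft_force: [-0.2, 0.2, -0.2]
width: 0.0451
grip_force: 12.0
```

```bash
python3 -c "
from h import *
st()
for c in('scene','side'):
  i=snap(c);print(find(r.spot_point,'tape_c',c,r.camera_model(c)['T']))"
```

```text
t 67.6 [0.4058 0.0226 0.0086] yaz 22.0 j [ 0.95  0.34 -1.19  2.18  0.42  0.88 -0.11] F [-0.2  0.2 -0.2] w 0.0451 12.0
[([0.572, -0.038, 0.14], 0.73), ([0.409, 0.023, 0.014], 0.54)]
[([0.409, 0.019, 0.007], 0.43)]
```

Gripped. I lift it slightly, move to the mat centre at (0.425, 0.042), set it down and retreat.

{"api": "arm_command", "payload": {
  "xyz": [
    [0,0,0.008],
    [0,0,0.016],
    [0.005,0.005,0.02],
    [0.01,0.01,0.02],
    [0.015,0.015,0.02],
    [0.019,0.0195,0.02],
    [0.019,0.0195,0.015],
    [0.019,0.0195,0.009],
    [0.019,0.0195,0.005],
    [0.019,0.0195,0.003],
    [0.019,0.0195,0.0015],
    [0.019,0.0195,0.0015],
    [0.019,0.0195,0.0015]
  ],
  "rot": [
    [0,0,0],
    [0,0,0],
    [0,0,0],
    [0,0,0],
    [0,0,0],
    [0,0,0],
    [0,0,0],
    [0,0,0],
    [0,0,0],
    [0,0,0],
    [0,0,0],
    [0,0,0],
    [0,0,0]
  ]
}}

```text
time: 68.85
ee_pos: [0.4247, 0.0421, 0.0101]
eef_rot: [0.559, 0.829, 0.0, -0.0]
ft_force: [0.6, 0.4, 0.3]
width: 0.0449
grip_force: 12.0
```

{"api": "arm_command", "payload": {
  "xyz": [
    [0,0,0],
    [0,0,0],
    [0,0,0],
    [0,0,0],
    [0,0,0],
    [0,0,0],
    [0,0,0.01],
    [0,0,0.03],
    [0,0,0.06],
    [0.02,-0.01,0.09],
    [0.04,-0.04,0.12],
    [0.06,-0.07,0.15],
    [0.07,-0.1,0.18],
    [0.08,-0.13,0.19],
    [0.08,-0.16,0.2],
    [0.08,-0.19,0.2],
    [0.08,-0.22,0.2],
    [0.08,-0.24,0.2],
    [0.08,-0.247,0.2],
    [0.08,-0.247,0.2]
  ],
  "rot": [
    [0,0,0],
    [0,0,0],
    [0,0,0],
    [0,0,0],
    [0,0,0],
    [0,0,0],
    [0,0,0],
    [0,0,0],
    [0,0,0],
    [0,0,0.1],
    [0,0,0.2],
    [0,0,0.3],
    [0,0,0.4],
    [0,0,0.5],
    [0,0,0.6],
    [0,0,0.7],
    [0,0,0.8],
    [0,0,0.9],
    [0,0,1.0],
    [0,0,1.1]
  ],
  "grip": 1
}}

```text
time: 70.52
ee_pos: [0.5043, -0.2077, 0.2095]
eef_rot: [0.043, 0.999, 0.0, -0.0]
ft_force: [0.6, 0.5, 0.2]
width: 0.087
grip_force: 0.0
```

```bash
python3 k.py
```

```text
t 70.5 [ 0.5043 -0.2077  0.2095] yaz 85.1 j [ 1.38  0.53 -1.4   1.64  0.52  1.42  1.41] F [0.6 0.5 0.2] w 0.087 0.0
white68 []
green40 [([272, 102, 55, 40, 1302], [41.9, 15.3])]
red40 [([99, 412, 83, 36, 2348], [-4.3, 39.0])]
white84 []
grey68 [([306, 224, 211, 49, 5884], [22.9, -2.0]), ([0, 303, 714, 168, 68040], [1.5, 9.5]), ([235, 481, 308, 107, 20203], [-19.7, 2.4])]
ring_point [([0.588, -0.166, 0.041], 0.94)]
tape_c [([0.426, 0.04, 0.01], 0.74)]
mat [([0.425, 0.043, 0.0], 0.81)]
inner_point [([0.591, -0.201, 0.059], 0.49)]
scene [[([0.429, 0.042, 0.01], 0.85), ([0.356, 0.158, -0.002], 0.69)], [([0.425, 0.041, 0.002], 0.87)], [([0.569, -0.033, 0.089], 0.81)]]
[([337, 256, 24, 22, 336], [0.421, 0.044, 0.012]), ([273, 296, 66, 41, 1004], [0.357, 0.179, 0.012])]
[ 330  150   25   62 1369] [ 0.5763 -0.0373  0.108 ]
side [[([0.427, 0.04, 0.009], 0.49)], [([0.426, 0.043, -0.002], 0.79)], [([0.573, -0.034, 0.088], 0.61)]]
[254 189  19  45 708] [ 0.5704 -0.0423  0.108 ]
```

Tape is back on the mat. I move out over the knob and check the joint margin.

{"api": "arm_command", "payload": {
  "xyz": [
    [0.03,0.001,0],
    [0.06,0.002,0],
    [0.085,0.003,0],
    [0.09,0.003,-0.02],
    [0.09,0.003,-0.05],
    [0.09,0.003,-0.08],
    [0.09,0.003,-0.1],
    [0.09,0.003,-0.11],
    [0.09,0.003,-0.11]
  ],
  "rot": [
    [0,0,0],
    [0,0,0],
    [0,0,0],
    [0,0,0],
    [0,0,0],
    [0,0,0],
    [0,0,0],
    [0,0,0],
    [0,0,0]
  ]
}}

```text
time: 71.92
ee_pos: [0.5937, -0.2019, 0.098]
eef_rot: [0.043, 0.999, 0.001, -0.002]
ft_force: [0.1, -0.6, 0.8]
width: 0.0872
grip_force: 0.0
```

```bash
python3 -c "
from h import *
st()"
```

```text
t 71.9 [ 0.5937 -0.2019  0.098 ] yaz 85.0 j [ 1.06  0.75 -1.18  1.55  0.71  1.32  1.28] F [ 0.1 -0.6  0.8] w 0.0872 0.0
```

{"api": "arm_command", "payload": {
  "xyz": [
    [0,-0.002,0],
    [0,-0.002,0],
    [0,-0.002,0],
    [0,-0.002,0],
    [0,-0.002,0],
    [0,-0.002,0],
    [0,-0.002,-0.016],
    [0,-0.002,-0.032],
    [0,-0.002,-0.044],
    [0,-0.002,-0.049],
    [0,-0.002,-0.049],
    [0,-0.002,-0.049]
  ],
  "rot": [
    [0,0,0.1],
    [0,0,0.2],
    [0,0,0.3],
    [0,0,0.4],
    [0,0,0.52],
    [0,0,0.52],
    [0,0,0.52],
    [0,0,0.52],
    [0,0,0.52],
    [0,0,0.52],
    [0,0,0.52],
    [0,0,0.52]
  ]
}}

```text
time: 72.92
ee_pos: [0.5947, -0.2037, 0.0509]
eef_rot: [-0.215, 0.977, 0.0, -0.0]
ft_force: [-0.4, 0.4, 0.8]
width: 0.0868
grip_force: 0.0
```

{"api": "arm_command", "payload": {
  "xyz": [
    [0,0,0],
    [0,0,0],
    [0,0,0],
    [0,0,0],
    [0,0,0],
    [0,0,0],
    [0,0,0],
    [0,0,0]
  ],
  "rot": [
    [0,0,0],
    [0,0,0],
    [0,0,0],
    [0,0,0],
    [0,0,0],
    [0,0,0],
    [0,0,0],
    [0,0,0]
  ],
  "grip": 0,
  "squeeze": 10
}}

```text
time: 73.58
ee_pos: [0.5949, -0.2042, 0.0512]
eef_rot: [-0.215, 0.977, -0.0, 0.0]
ft_force: [1.1, -1.9, 1.5]
width: 0.0543
grip_force: 10.0
```

{"api": "arm_command", "payload": {
  "xyz": [
    [0,0,0],
    [0,0,0],
    [0,0,0],
    [0,0,0],
    [0,0,0],
    [0,0,0],
    [0,0,0],
    [0,0,0],
    [0,0,0],
    [0,0,0],
    [0,0,0]
  ],
  "rot": [
    [0,0,-0.1],
    [0,0,-0.2],
    [0,0,-0.3],
    [0,0,-0.4],
    [0,0,-0.5],
    [0,0,-0.6],
    [0,0,-0.7],
    [0,0,-0.8],
    [0,0,-0.85],
    [0,0,-0.85],
    [0,0,-0.85]
  ]
}}

```text
time: 74.5
ee_pos: [0.5949, -0.2048, 0.0513]
eef_rot: [0.206, 0.978, -0.001, 0.0]
ft_force: [2.1, -5.0, 0.1]
width: 0.055
grip_force: 10.0
```

{"api": "arm_command", "payload": {
  "xyz": [
    [0,0,0],
    [0,0,0],
    [0,0,0],
    [0,0,0],
    [0,0,0],
    [0,0,0],
    [0,0,0.02],
    [0,0,0.04],
    [0,0,0.045],
    [0,0,0.045],
    [0,0,0.045],
    [0,0,0.045],
    [0,0,0.045],
    [0,0,0.045],
    [0,0,0.045],
    [0,0,0.045]
  ],
  "rot": [
    [0,0,0],
    [0,0,0],
    [0,0,0],
    [0,0,0],
    [0,0,0],
    [0,0,0],
    [0,0,0],
    [0,0,0],
    [0,0,0.1],
    [0,0,0.2],
    [0,0,0.3],
    [0,0,0.4],
    [0,0,0.5],
    [0,0,0.6],
    [0,0,0.6],
    [0,0,0.6]
  ],
  "grip": 1
}}

```text
time: 75.83
ee_pos: [0.5947, -0.2038, 0.0959]
eef_rot: [-0.09, 0.996, 0.0, -0.0]
ft_force: [0.1, 0.2, 0.3]
width: 0.0872
grip_force: 0.0
```

Run:
```python
from h import *
st();rel('w25.png')
for c in('scene','side'): snap(c);print(find(r.spot_point,'tape_c',c,r.camera_model(c)['T']))
```

```text
t 75.8 [ 0.5947 -0.2038  0.0959] yaz 100.3 j [ 1.09  0.79 -1.22  1.55  0.75  1.34  1.53] F [0.1 0.2 0.3] w 0.0872 0.0
line,green,red,inner (cw deg from +x) [(np.int64(427), -44.8, [14.7, 14.6]), None, (np.int64(587), -96.6, [-4.5, 39.0]), (np.int64(270), -32.4, [6.2, 3.9])]
[([0.428, 0.042, 0.014], 0.74), ([0.569, -0.03, 0.068], 0.59)]
[([0.425, 0.036, 0.009], 0.8)]
```

{"api": "arm_command", "payload": {
  "xyz": [
    [0,0,-0.016],
    [0,0,-0.032],
    [0,0,-0.042],
    [0,0,-0.046],
    [0,0,-0.046],
    [0,0,-0.046]
  ],
  "rot": [
    [0,0,0],
    [0,0,0],
    [0,0,0],
    [0,0,0],
    [0,0,0],
    [0,0,0]
  ]
}}

```text
time: 76.58
ee_pos: [0.5947, -0.2037, 0.0499]
eef_rot: [-0.092, 0.996, 0.0, -0.0]
ft_force: [-0.4, 0.5, 1.0]
width: 0.0872
grip_force: 0.0
```

{"api": "arm_command", "payload": {
  "xyz": [
    [0,0,0],
    [0,0,0],
    [0,0,0],
    [0,0,0],
    [0,0,0],
    [0,0,0],
    [0,0,0],
    [0,0,0]
  ],
  "rot": [
    [0,0,0],
    [0,0,0],
    [0,0,0],
    [0,0,0],
    [0,0,0],
    [0,0,0],
    [0,0,0],
    [0,0,0]
  ],
  "grip": 0,
  "squeeze": 10
}}

```text
time: 77.25
ee_pos: [0.5949, -0.2044, 0.0503]
eef_rot: [-0.091, 0.996, -0.0, 0.0]
ft_force: [0.4, -1.9, 0.8]
width: 0.0544
grip_force: 10.0
```

{"api": "arm_command", "payload": {
  "xyz": [
    [0,0,0],
    [0,0,0],
    [0,0,0],
    [0,0,0],
    [0,0,0],
    [0,0,0],
    [0,0,0],
    [0,0,0],
    [0,0,0]
  ],
  "rot": [
    [0,0,-0.1],
    [0,0,-0.2],
    [0,0,-0.3],
    [0,0,-0.4],
    [0,0,-0.46],
    [0,0,-0.49],
    [0,0,-0.497],
    [0,0,-0.497],
    [0,0,-0.497]
  ]
}}

```text
time: 78.0
ee_pos: [0.5948, -0.2047, 0.0502]
eef_rot: [0.156, 0.988, -0.0, 0.0]
ft_force: [0.9, -5.6, 1.5]
width: 0.0548
grip_force: 10.0
```

{"api": "arm_command", "payload": {
  "xyz": [
    [0,0,0],
    [0,0,0],
    [0,0,0],
    [0,0,0],
    [0,0,0],
    [0,0,0],
    [0,0,0.02],
    [0,0,0.05],
    [0,0,0.08],
    [-0.02,0,0.11],
    [-0.04,0,0.14],
    [-0.06,0,0.17],
    [-0.08,0,0.2],
    [-0.08,0,0.23],
    [-0.08,0,0.25],
    [-0.08,0,0.25],
    [-0.08,0,0.25]
  ],
  "rot": [
    [0,0,0],
    [0,0,0],
    [0,0,0],
    [0,0,0],
    [0,0,0],
    [0,0,0],
    [0,0,0],
    [0,0,0],
    [0,0,0],
    [0,0,0],
    [0,0,0],
    [0,0,0],
    [0,0,0],
    [0,0,0],
    [0,0,0],
    [0,0,0],
    [0,0,0]
  ],
  "grip": 1
}}

```text
time: 79.42
ee_pos: [0.5151, -0.2038, 0.3009]
eef_rot: [0.156, 0.988, -0.0, 0.001]
ft_force: [-0.7, 0.4, -0.2]
width: 0.0868
grip_force: 0.0
```

```bash
python3 k.py
```

```text
t 79.4 [ 0.5151 -0.2038  0.3009] yaz 72.0 j [ 1.33  0.44 -1.37  1.48  0.43  1.57  1.24] F [-0.7  0.4 -0.2] w 0.0868 0.0
white68 [([0, 0, 800, 800, 274948], [-1.3, 3.7]), ([324, 217, 82, 136, 3080], [17.7, 5.7])]
green40 [([275, 104, 57, 69, 2722], [39.7, 14.5])]
red40 [([99, 411, 84, 35, 2229], [-4.3, 38.8])]
white84 [([0, 17, 800, 783, 274962], [-5.9, 5.5]), ([318, 262, 83, 134, 3484], [10.9, 6.3])]
grey68 [([101, 173, 581, 584, 7914], [-20.0, -6.3]), ([211, 204, 374, 384, 75120], [-2.2, 0.8])]
ring_point [([0.632, -0.191, 0.04], 0.72)]
tape_c [([0.423, 0.043, 0.01], 0.88)]
mat [([0.422, 0.045, -0.002], 0.82), ([0.569, -0.029, 0.095], 0.63), ([0.425, 0.042, 0.009], 0.42)]
inner_point [([0.602, -0.203, 0.085], 0.96)]
scene [[([0.429, 0.041, 0.012], 0.7)], [([0.425, 0.043, 0.001], 0.66), ([0.39, -0.184, -0.001], 0.33)], [([0.571, -0.033, 0.092], 0.61)]]
[([337, 256, 24, 22, 334], [0.421, 0.044, 0.012]), ([273, 296, 66, 41, 963], [0.357, 0.178, 0.012])]
[ 330  150   25   62 1368] [ 0.5763 -0.0374  0.108 ]
side [[([0.426, 0.035, 0.008], 0.8)], [([0.572, -0.031, 0.059], 0.66), ([0.426, 0.043, -0.003], 0.61)], [([0.572, -0.035, 0.087], 0.5)]]
[254 189  19  45 714] [ 0.5704 -0.0423  0.108 ]
```

```bash
python3 -c "
from h import *
print(r.close_job())"
```

```text
the job is handed in; nothing more can be done
None
```

The job is handed in: the tape is on the middle of the mat, all four blue cups are nested upright on the grille, and the ring's line points at the green mark. The tape was knocked after I first set the ring, so I switched the dryer off again, re-laid the tape and reset the ring. By the camera readings, the inner knob kept its setting. I did not touch the pen, pH meter, bottle or black cups, and did not re-measure them at the end.

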